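# Depth check of a tube well with a gauge rod

### The job

Check the depth of the tube well: lift the gauge rod with the red band out of the tube rack, push it upright down the aluminium well past the stiff wipers until it really stands on the bottom, without pressing hard on the bottom, and leave it standing there. Then slide the pointer down by its black tab until the orange needle is level with the red band on the rod, and let go. Do not disturb the sample tubes or the bottle.

Things in the scene. Friction and masses are not known exactly. Their poses are not given: they have to be found in the camera images.
- rod: Gauge rod, loose, 0.08 kg, 170 mm long, upright in a rack hole, foot 2 mm above the worktop. Origin at the centre of its foot, z along the rod to the handle. Steel shaft 12 mm thick, foot tapered to 9 mm over 4 mm; round blue handle, 18 mm thick, from 140 to 170 mm above the foot (grip it there). A red band 6 mm high is centred 85 mm above the foot.
- rod_tip (a point): Centre of the rod's foot.
- rod_band (a point): Centre of the red band, on the rod's axis, 85 mm above the foot. z along the rod.
- station: Depth-check station, fixed, origin on the worktop under the well's axis. Aluminium block 76 x 76 mm (96 mm wide in x with its white cheeks), 70 mm high, with one upright round blind well in its middle, bore 14.5 mm. 54 mm to the -y side of the well is the pointer stand: two guide rods and a white scale, top at 160 mm.
- well_mouth (a point): Centre of the well's mouth (chamfer 2 mm), 70 mm above the worktop, z up. 10 mm below it two sprung rubber wipers grip the rod: pushing it down takes 3 to 8 N all the way; they hold it where it is left. The floor (well_floor), a hard rubber cushion, lies 36 to 60 mm down, each time different, unseen, not reported: there the force rises 10 N per mm. Press it with at most 22 N.
- pointer (a joint): Slide of the pointer carriage on its stand, m; 0 at the top, grows as it goes down, 0.055 at most; starts near the top. It moves with about 2 N and stays where it is left. At 0 the needle is 140 mm above the worktop.
- pointer_tip (a point): Point of the orange needle, which points at the rod from 16 mm beside the well's axis (on the station's -y side). Axes as the station's, z up. Set right when it is at the height of the centre of the red band.
- pointer_tab (a point): Grip point on the pointer carriage's upright black tab: 10 mm thick along the station's x, 22 mm wide along its y, top 17 mm above this point, free for 20 mm and more below it. It lies 87 mm to the -y side of the well's axis and 40 mm above the needle, and moves with it. Grip it from above, closing along the station's x.
- rack: White two-row tube rack 178 x 49 mm, 76 mm high, fixed; origin under its middle, long side along its own y. Rod and tubes stand in its 15 mm square holes and lift straight out.
- tube_y: Sample tube with yellow cap in the rack, loose, 96 mm high; origin at its bottom. Leave alone.
- tube_g: Sample tube with green cap in the rack, loose, 96 mm high; origin at its bottom. Leave alone.
- tube_r: Sample tube with red cap in the rack, loose, 96 mm high; origin at its bottom. Leave alone.
- saline_bottle: White bottle with blue cap, loose, 45 mm in diameter, 80 mm high, standing on the right; origin under its middle. Leave alone.
Mind the look-alikes: they are no part of the job. Of the things like the rod, leave any that is yellow; of the rest the smaller one is meant.

How it is judged:
On the way:
1. the rod stands upright on the floor of the well (z of rod_tip in the frame of well_floor below 0.002 m and horizontal distance between rod_tip and well_mouth below 0.004 m and angle between rod's own z axis and vertical below 0.07 rad), for 0.2 s.
At the end, for the whole second after the job is handed in: The rod stands in the well, foot touching the well's floor or less than 2 mm above it and within 4 mm of its axis, tilted less than 4 degrees, at rest; the needle's point is within 3.5 mm of the height of the red band's centre (all of step 1 and z of rod_band in the frame of pointer_tip between -0.0035 and 0.0035 m and linear speed of rod below 0.01 m/s).
It fails at once if the well's floor is pressed with more than 22 N (contact force between rod and well_floor above 22 N).
It fails at once if a sample tube is moved by more than 30 mm (distance of any of tube_y, tube_g, tube_r from where it was at the start of the episode above 0.03 m).
It fails at once if the bottle is moved by more than 30 mm (distance of saline_bottle from where it was at the start of the episode above 0.03 m).
It also fails if it takes over 56 s, if anything falls off the work surface, if the arm or the gripper's body presses on something with over 40 N, if the wrist force passes 120 N, or if a joint passes its speed limit or range.

### The arm

A 6-joint arm with a two-finger parallel gripper is mounted at the origin on a cart in front of the work surface, level with it; the furniture and walls round the work are solid. World frame = base frame: x ahead of the robot, y to its left, z up, the work surface at z = 0. Lengths are in m, angles in rad, forces in N, time in s.
With the tool pointing down it reaches from about 0.275 to 0.825 m from the base axis. Payload 5.2 kg.
Tool frame: the origin (TCP) lies midway between the tips of the shut fingers; the grasp point (between the pads) lies 19 mm behind it (robot.pinch_z is the distance from the TCP to the grasp point, in m); z points along the fingers, y is the direction in which the jaws open and shut (so a half turn about z gives the same grasp; the last joint's range is limited). The gripper opens to 93 mm and grips with 3 to 60 N. Pads are 15 mm wide; open, the fingers measure 128 mm over their backs; the gripper's body (75 mm by 188 mm) begins 65 mm behind the grasp point.
Start: joints at [1.142, 0.259, 1.535, -0, 1.348, -0.203], TCP at [0.123, 0.536, 0.219] pointing down, gripper open.
Joint ranges: [-3.14, 3.14], [-0.91, 2.08], [0.19, 2.58], [-1.22, 4.36], [0.22, 2.71], [-3.12, 3.12]. Speed limits (rad/s): [2.57, 2.57, 3.14, 3.14, 3.14, 3.14].

### API

Orientations are given as [roll, pitch, yaw] about the fixed x, y, z axes, in that order (R = Rz(yaw) Ry(pitch) Rx(roll)).
In Python, from plant import robot, eyes gives the robot as it stands.
- The arm moves only by the tool step_arm, never from a script. Its argument "plan" is a list of rows, each a list of 6 numbers: the shift along the tool's x, y, z in units of 40 cm (1.0 is 40 cm), then the turn, a rotation vector about the tool's x, y, z in units of 90 degrees (1.0 is 90 degrees). In form: [[dx, dy, dz, wx, wy, wz], ...]. A call has 1 to 10 rows; each row is the pose to reach, as a shift and turn from the pose measured when the call began, along the tool's axes at that moment; what a row does not reach only later rows make up. A row lasts 1/12 s, in which the tool goes at most 41.7 mm and 7.16 degrees, less where a joint would pass 70% of its speed; a pose out of reach is approached as far as the arm can. A call with a number of a shift or a turn outside -1 to 1 is refused whole. A call with a gripper value outside its range is refused whole. "claw" is the opening, from 0 (shut) to 1 (fully open), set as the call begins (left out, the last holds). The fingers move at their own pace and stop on an object; "grip_force" is the grip in N (left out, the last holds). Time passes only in rows, so rows that repeat a pose let the fingers close. It gives the time, the measured TCP pose, the force and the opening at its end, in the units of the state.
- robot.observe(): the state, without advancing time (a new reading comes with each control period).
- eyes.read_camera(name): name is "scene" or "top" or "wrist"; returns the picture (384x512x3 uint8, blue, green, red); there is no depth.
- eyes.camera_info(name): a dict with "camera_matrix" (3x3 intrinsics, pixels), "rvec" (rotation vector, rad) and "tvec" (3), from world to camera coordinates, as OpenCV has them. Camera axes: x right, y down, z forward; pixel columns grow to the right and rows downward; lengths in m; the calibration is good to about 2 mm. A picture is of the moment at which its call begins: read the wrist's pose just before it. camera_info takes no time and is no camera call; for the wrist camera it gives the pose at the moment of the call.
- robot.hand_in(): hands the job in, once; it reports no verdict.
The state is a dict: "time_s": time; "qpos": joint angles; "qvel": joint speeds; "joint_efforts": joint torques, N m; "tcp_pos": TCP position; "eef_rot": TCP orientation; "ft_force": force on the tool from outside, world axes, zero at the start; "wrist_torque": the same for the moment, N m; "grip_width": opening from 0.0 (shut) to 1.0 (fully open).
Only numpy, scipy, OpenCV 4.12 (cv2) and the standard library are available. Lean on these libraries where they do the work, as an engineer would, in place of code of your own. Each camera call takes 0.05 s, during which the arm holds its last target.

## Working session

There is one attempt and no reset: what is moved stays moved. The work goes in short steps, Python scripts to look and compute and a tool call to move; the robot and the scene stay as the last step left them, time stands still between calls to the robot, and variables do not carry over. Pictures are saved under pics/ and viewed, and the job is handed in when it is done.

Besides the shell and the picture viewer there is one more tool, called after "Emit:" by a JSON object that holds its "op" and its "data". step_arm: Moves the arm, as the interface text tells. Shifts and turns lie within -1 to 1; 1 stands for 40 cm of shift or 90 degrees of turn. Its arguments: {"type":"object","properties":{"plan":{"type":"array"},"claw":{"type":"number"},"grip_force":{"type":"number"}},"required":["plan"]}

```bash
ls; mkdir -p pics; python3 - <<'E'
from plant import robot, eyes
import cv2
print(robot.observe(), robot.pinch_z)
for n in ("scene","top","wrist"):
    print(n, eyes.camera_info(n))
    cv2.imwrite(f"pics/{n}0.png", eyes.read_camera(n))
E
```

```text
pics
{'time_s': 0.0, 'qpos': array([ 1.14219918e+00,  2.59353805e-01,  1.53603703e+00, -3.59076120e-06,
        1.34801252e+00, -2.02799271e-01]), 'qvel': array([-2.26308380e-04,  2.05939349e-04, -6.29906078e-05, -3.38703053e-04,
       -1.10220710e-03, -1.17054902e-03]), 'joint_efforts': array([ 1.16689931e-03, -4.37317085e+01, -2.84001517e+01,  7.19868788e-02,
        4.12376365e-02, -1.30425278e-04]), 'tcp_pos': array([0.12288892, 0.53555061, 0.21783038]), 'eef_rot': array([-3.13981835e+00, -3.61268535e-04,  2.91579525e+00]), 'ft_force': array([-0.18306574,  0.58922554,  0.71898688]), 'wrist_torque': array([ 0.08293561, -0.00900413, -0.06270482]), 'grip_width': 1.0005357072371022} 0.0188
scene {'camera_matrix': array([[449.13638367,   0.        , 249.35997275],
       [  0.        , 449.13638367, 193.07300363],
       [  0.        ,   0.        ,   1.        ]]), 'rvec': array([ 2.09890468, -1.0834691 ,  0.47848658]), 'tvec': array([-0.40763266,  0.34945941,  0.81866634])}
top {'camera_matrix': array([[444.83542201,   0.        , 252.57169446],
       [  0.        , 444.83542201, 194.26489876],
       [  0.        ,   0.        ,   1.        ]]), 'rvec': array([ 2.18247912, -2.2077853 ,  0.06454775]), 'tvec': array([-0.11783749,  0.53665769,  1.330375  ])}
wrist {'camera_matrix': array([[295.18182159,   0.        , 256.06608462],
       [  0.        , 295.18182159, 191.36127431],
       [  0.        ,   0.        ,   1.        ]]), 'rvec': array([-2.29397429, -1.82685124, -0.23184378]), 'tvec': array([-0.54921838, -0.02971737,  0.39092627])}
```

View pics/scene0.png

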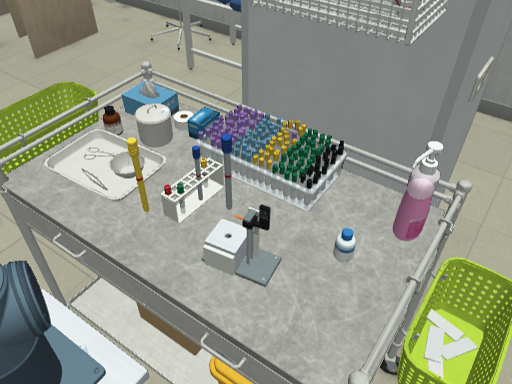

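View pics/top0.png

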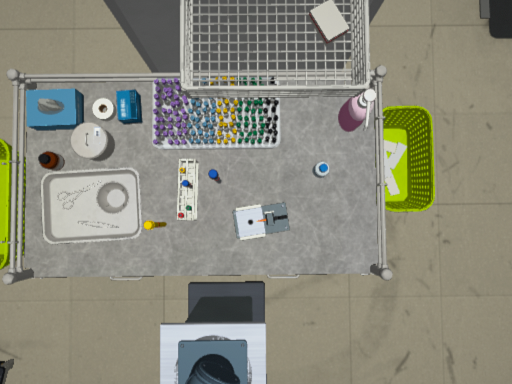

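View pics/wrist0.png

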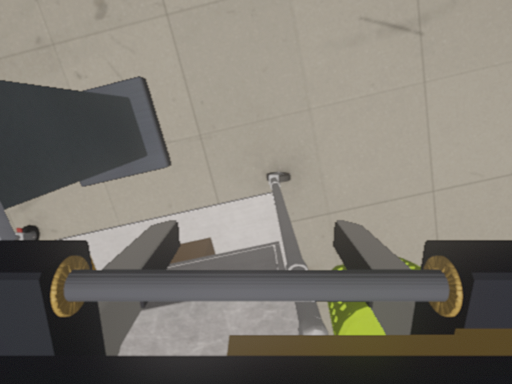

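The scene shows a blue-handled rod in the rack (scene ~(197,152)), a taller blue look-alike standing free at (227,140), and a yellow one at (133,150). The station is at (235,240). Next I zoom in to measure.

```bash
cat > h.py <<'E'
import numpy as np, cv2
from plant import robot, eyes
def cam(n):
    i=eyes.camera_info(n); K=np.array(i["camera_matrix"]);R=cv2.Rodrigues(np.array(i["rvec"]))[0];t=np.array(i["tvec"]).ravel()
    return K,R,t
def onz(n,px,z,c=None):
    K,R,t=c or cam(n); d=R.T@np.linalg.solve(K,[px[0],px[1],1]); o=-R.T@t
    return o+d*(z-o[2])/d[2]
def proj(n,p,c=None):
    K,R,t=c or cam(n); q=K@(R@np.array(p)+t); return q[:2]/q[2]
def tri(obs):  # [(cam,px)]
    A=[];b=[]
    for n,px in obs:
        K,R,t=cam(n) if isinstance(n,str) else n
        P=K@np.c_[R,t]
        for k in (0,1):
            r=px[k]*P[2]-P[k]; A.append(r[:3]); b.append(-r[3])
    x,res,_,_=np.linalg.lstsq(np.array(A),np.array(b),rcond=None); return x
def crop(n,x0,y0,w,h,s,f):
    im=eyes.read_camera(n); im=im[y0:y0+h,x0:x0+w]
    cv2.imwrite(f,cv2.resize(im,None,fx=s,fy=s,interpolation=cv2.INTER_CUBIC))
E
python3 - <<'E'
from h import *
crop("top",165,145,135,100,5.9,"pics/t1.png")
crop("scene",150,120,135,170,3.5,"pics/s1.png")
E
```

```text
(no output)
```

View pics/t1.png

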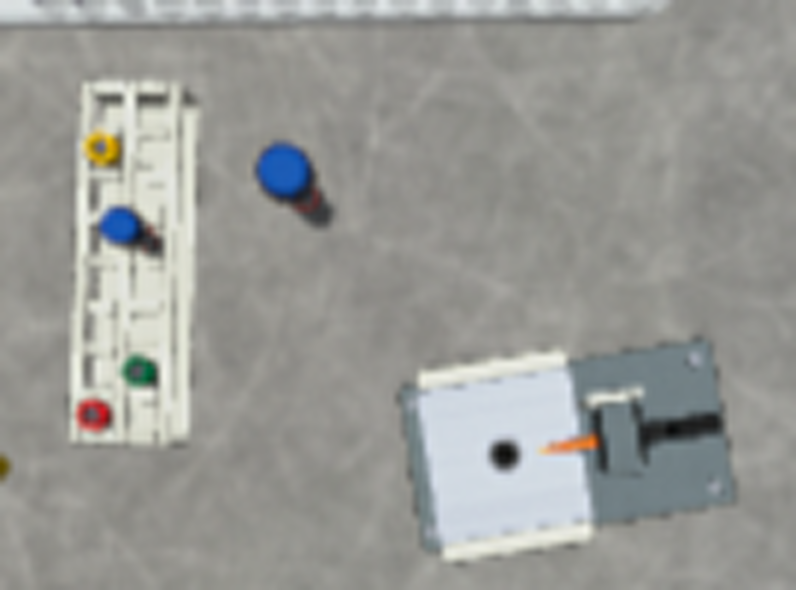

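View pics/s1.png

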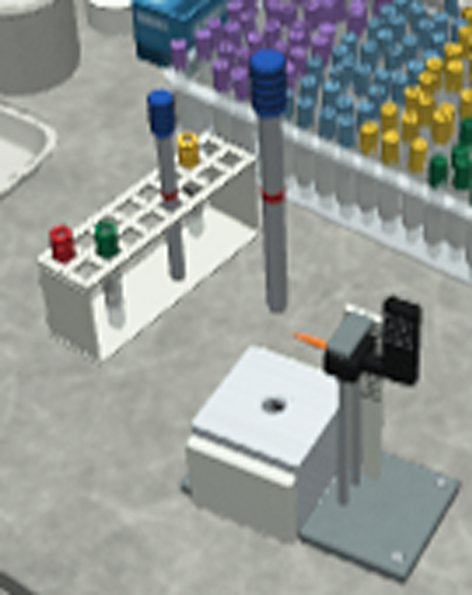

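Top crop: rod's handle top at (121,224), well mouth at (505,454), needle tip at (540,450), tab at (690,427). Rack tubes: yellow (103,148), green (140,371), red (95,414). Converting these to positions.

```bash
python3 - <<'E'
from h import *
T=lambda x,y:((x+.5)/5.9+165-.5,(y+.5)/5.9+145-.5)
S=lambda x,y:((x+.5)/3.5+150-.5,(y+.5)/3.5+120-.5)
print("rod top z.172",onz("top",T(121,224),.172),onz("scene",S(161,97),.172),tri([("top",T(121,224)),("scene",S(161,97))]))
print("well",onz("top",T(505,454),.07),onz("scene",S(274,405),.07))
# cheeks / block top corners
for p in [(418,382),(565,355),(592,537),(443,557)]: print("corner",onz("top",T(*p),.07))
print("needle",tri([("top",T(540,450)),("scene",S(295,336))]))
print("tab",tri([("top",T(683,428)),("scene",S(403,303))]))
for p in [(645,432),(721,423)]: print("tab ends .19",onz("top",T(*p),.19))
for p in [(85,83),(198,100),(70,440),(188,442)]: print("rack",onz("top",T(*p),.076))
for n,p in dict(y=(103,148),g=(140,371),r=(95,414)).items(): print(n,onz("top",T(*p),.098))
print("big", onz("top",T(285,170),.22), "bottle",onz("top",(322,169),.08))
print("robot axis y dir", cv2.Rodrigues(np.array([0,0,0.]))[0][0])
E
```

```text
rod top z.172 [0.56002041 0.05663238 0.172     ] [0.56204852 0.05538569 0.172     ] [0.56073142 0.05567697 0.17263223]
well [ 0.45336107 -0.11596405  0.07      ] [ 0.45531045 -0.11840385  0.07      ]
corner [ 0.48911737 -0.0736795   0.07      ]
corner [ 0.50153645 -0.14597258  0.07      ]
corner [ 0.41234264 -0.1580596   0.07      ]
corner [ 0.40345643 -0.08508725  0.07      ]
needle [ 0.45656117 -0.13377155  0.13996901]
tab [ 0.46752012 -0.19910887  0.19544941]
tab ends .19 [ 0.46311734 -0.17857533  0.19      ]
tab ends .19 [ 0.46672152 -0.21243586  0.19      ]
rack [0.63770403 0.08827409 0.076     ]
rack [0.62868454 0.03282869 0.076     ]
rack [0.4626781  0.09602007 0.076     ]
rack [0.46103608 0.03851914 0.076     ]
y [0.6030469  0.07612707 0.098     ]
g [0.49532569 0.05868857 0.098     ]
r [0.47495875 0.0803288  0.098     ]
big [ 0.57878907 -0.02190597  0.22      ] bottle [ 0.6024695  -0.32515601  0.08      ]
robot axis y dir [1. 0. 0.]
```

```bash
cat >> h.py <<'E'
from scipy.spatial.transform import Rotation as Ro
def go(*targets):
    "targets: (x,y,z,yaw) tool down -> rows in tool units"
    s=robot.observe(); R=Ro.from_euler("xyz",s["eef_rot"]); p=np.array(s["tcp_pos"])
    print("t",round(s["time_s"],2),"tcp",np.round(p,4),np.round(s["eef_rot"],3),"F",np.round(s["ft_force"],2),"w",round(s["grip_width"],3))
    for x,y,z,yaw in targets:
        d=R.inv().apply(np.array([x,y,z])-p)/.4
        w=(R.inv()*Ro.from_euler("xyz",[np.pi,0,yaw])).as_rotvec()/(np.pi/2)
        print([round(float(v),4) for v in np.r_[d,w]])
E
python3 - <<'E'
from h import *
go((.123,.536,.33,2.916),(.33,.3,.33,1.72))
print(tri([("top",(165+285/5.9,145+170/5.9)),("scene",(150+268/3.5,120+60/3.5))]))
E
```

```text
t 0.25 tcp [0.123  0.5358 0.2183] [-3.141 -0.     2.916] F [0.39 0.14 0.21] w 1.003
[0.0002, 0.0002, -0.2793, -0.0005, -0.0001, -0.0001]
[-0.6363, -0.459, -0.279, -0.0005, 0.0002, 0.7613]
[ 0.57823477 -0.0246757   0.22501635]
```

Emit:
{"op": "step_arm", "data": {"plan": [[0, 0, -0.1, 0, 0, 0], [0, 0, -0.2, 0, 0, 0], [0, 0, -0.28, 0, 0, 0], [-0.636, -0.459, -0.279, 0, 0, 0.761], [-0.636, -0.459, -0.279, 0, 0, 0.761], [-0.636, -0.459, -0.279, 0, 0, 0.761], [-0.636, -0.459, -0.279, 0, 0, 0.761], [-0.636, -0.459, -0.279, 0, 0, 0.761], [-0.636, -0.459, -0.279, 0, 0, 0.761], [-0.636, -0.459, -0.279, 0, 0, 0.761]], "claw": 1.0}}

```text
time_s: 1.08
tcp_pos: [0.316, 0.3149, 0.3301]
eef_rot: [-3.141, 0.0, 2.035]
ft_force: [0.5, 0.5, 0.0]
grip_width: 1.001
```

```bash
python3 - <<'E'
from h import *
go((.56,.056,.30,1.72))
E
```

```text
t 1.08 tcp [0.316  0.3149 0.3301] [-3.141  0.     2.035] F [0.49 0.48 0.02] w 1.001
[-0.8519, 0.2556, 0.0757, -0.0001, 0.0003, 0.2006]
```

Emit:
{"op": "step_arm", "data": {"plan": [[-0.852, 0.256, 0.076, 0, 0, 0.2], [-0.852, 0.256, 0.076, 0, 0, 0.2], [-0.852, 0.256, 0.076, 0, 0, 0.2], [-0.852, 0.256, 0.076, 0, 0, 0.2], [-0.852, 0.256, 0.076, 0, 0, 0.2], [-0.852, 0.256, 0.076, 0, 0, 0.2], [-0.852, 0.256, 0.076, 0, 0, 0.2], [-0.852, 0.256, 0.076, 0, 0, 0.2], [-0.852, 0.256, 0.076, 0, 0, 0.2], [-0.852, 0.256, 0.076, 0, 0, 0.2]]}}

```text
time_s: 1.92
tcp_pos: [0.5628, 0.0516, 0.2978]
eef_rot: [-3.14, 0.002, 1.716]
ft_force: [-0.6, -0.3, -0.4]
grip_width: 0.997
```

```bash
python3 - <<'E'
from h import *
go((.56,.056,.30,1.72))
print(proj("wrist",(.56,.056,.172)),proj("wrist",(.454,-.117,.07)))
cv2.imwrite("pics/w1.png",eyes.read_camera("wrist"))
E
```

```text
t 1.92 tcp [0.5628 0.0516 0.2978] [-3.140e+00  2.000e-03  1.716e+00] F [-0.6  -0.31 -0.41] w 0.997
[0.0119, -0.0054, -0.0054, -0.0011, 0.0011, -0.0025]
[254.04332218 180.24592164] [167.36070553 267.76756777]
```

View pics/w1.png

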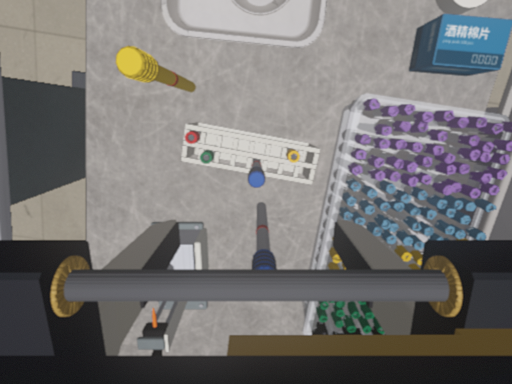

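The wrist picture shows the rod's blue handle top at about (257,179), close to the predicted (254,180). The look-alike is at (263,262). I'll refine with a colour centroid.

```bash
python3 - <<'E'
from h import *
go((.56,.056,.30,1.72))
c=cam("wrist"); im=eyes.read_camera("wrist")
hsv=cv2.cvtColor(im,cv2.COLOR_BGR2HSV); m=cv2.inRange(hsv,(105,140,60),(125,255,255)); m[205:]=0;m[:150]=0;m[:,:230]=0;m[:,285:]=0
ys,xs=np.nonzero(m); print(len(xs),xs.min(),xs.max(),ys.min(),ys.max(),xs.mean(),ys.mean())
print("pred top",proj("wrist",(.56,.056,.172),c),"bottom",proj("wrist",(.56,.056,.142),c))
# project cylinder model, fit xy by silhouette centroid
def cent(x,y):
    P=[]
    a=np.linspace(0,2*np.pi,40)
    for z in (.142,.172): P+= [proj("wrist",(x+.009*np.cos(t),y+.009*np.sin(t),z),c) for t in a]
    h=cv2.convexHull(np.array(P,np.float32)); M=cv2.moments(h); return np.array([M["m10"]/M["m00"],M["m01"]/M["m00"]]),cv2.contourArea(h)
from scipy.optimize import least_squares
r=least_squares(lambda v:cent(*v)[0]-[xs.mean(),ys.mean()],(.56,.056),diff_step=1e-3)
print(r.x,r.fun,cent(*r.x)[1])
o=im[140:215,215:300]; cv2.imwrite("pics/w2.png",cv2.resize(o,None,fx=6,fy=6,interpolation=cv2.INTER_CUBIC))
E
```

```text
t 1.97 tcp [0.5612 0.0538 0.2984] [-3.139  0.     1.717] F [-0.33  0.88  0.17] w 0.998
[0.0059, -0.0021, -0.0041, -0.0014, 0.0001, -0.0018]Traceback (most recent call last):
  File "<stdin>", line 5, in <module>
    return umr_minimum(a, axis, None, out, keepdims, initial, where)
ValueError: zero-size array to reduction operation minimum which has no identity
```

```bash
python3 - <<'E'
from h import *
go((.56,.056,.30,1.72))
c=cam("wrist"); im=eyes.read_camera("wrist")
cv2.imwrite("pics/w2.png",cv2.resize(im[140:215,215:300],None,fx=6,fy=6,interpolation=cv2.INTER_CUBIC))
hsv=cv2.cvtColor(im,cv2.COLOR_BGR2HSV); print(hsv[172:186:3,257])
m=cv2.inRange(hsv,(100,150,50),(130,255,255)); m[205:]=0;m[:150]=0;m[:,:230]=0;m[:,285:]=0
ys,xs=np.nonzero(m); print(len(xs))
if len(xs):
  print(xs.min(),xs.max(),ys.min(),ys.max(),xs.mean(),ys.mean())
  print("pred top",proj("wrist",(.56,.056,.172),c),"bottom",proj("wrist",(.56,.056,.142),c))
  def cent(x,y):
    P=[]
    a=np.linspace(0,2*np.pi,40)
    for z in (.142,.172): P+= [proj("wrist",(x+.009*np.cos(t),y+.009*np.sin(t),z),c) for t in a]
    h=cv2.convexHull(np.array(P,np.float32)); M=cv2.moments(h); return np.array([M["m10"]/M["m00"],M["m01"]/M["m00"]]),cv2.contourArea(h)
  from scipy.optimize import least_squares
  r=least_squares(lambda v:cent(*v)[0]-[xs.mean(),ys.mean()],(.56,.056),diff_step=1e-3)
  print(r.x,r.fun,cent(*r.x)[1])
E
```

```text
t 2.02 tcp [0.5602 0.0553 0.299 ] [-3.14  -0.     1.719] F [0.19 0.39 0.43] w 1.0
[0.0018, -0.0003, -0.0026, -0.0012, -0.0002, -0.0007]
[[115  17  88]
 [113  94 125]
 [110 132 180]
 [110 132 179]
 [110 133 178]]
0
```

View pics/w2.png

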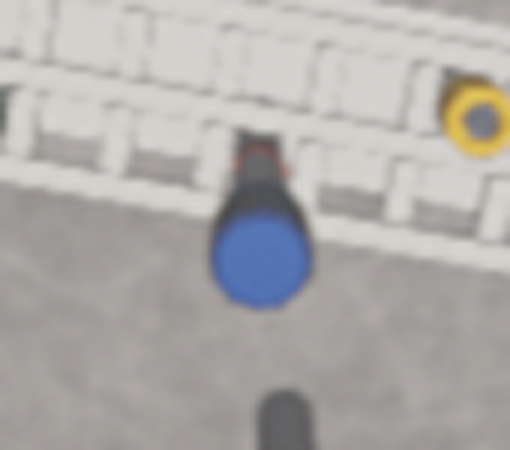

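Handle top disc at crop (261,258), i.e. wrist pixel (258.4,182.9), 16.5 px across. I'll use that to fix the position.

```bash
python3 - <<'E'
from h import *
c=cam("wrist")
print(onz("wrist",(258.1,182.6),.172,c), c[1]@np.array([.56,.056,.172])+c[2])
print(tri([(c,(258.1,182.6)),("top",(165-.5+121.5/5.9,145-.5+224.5/5.9)),("scene",(150-.5+161.5/3.5,120-.5+97.5/3.5))]))
go((.560,.056,.142,1.72))
E
```

```text
[0.5614151  0.05876043 0.172     ] [ 2.70795322e-04 -6.52715497e-03  3.02648939e-01]
[0.5613068  0.05664597 0.17132578]
t 2.07 tcp [0.5597 0.0563 0.2995] [-3.14 -0.    1.72] F [-0.3   0.06  0.4 ] w 0.999
[-0.0009, 0.0011, 0.3938, -0.0008, -0.0002, 0.0002]
```

Emit:
{"op": "step_arm", "data": {"plan": [[0.002, 0.003, 0.1, 0, 0, 0], [0.002, 0.003, 0.2, 0, 0, 0], [0.002, 0.003, 0.28, 0, 0, 0], [0.002, 0.003, 0.34, 0, 0, 0], [0.002, 0.003, 0.38, 0, 0, 0], [0.002, 0.003, 0.396, 0, 0, 0], [0.002, 0.003, 0.396, 0, 0, 0], [0.002, 0.003, 0.396, 0, 0, 0]]}}

```text
time_s: 2.73
tcp_pos: [0.5607, 0.0581, 0.1423]
eef_rot: [3.141, -0.0, 1.722]
ft_force: [-0.5, 0.5, -0.7]
grip_width: 0.998
```

```bash
python3 - <<'E'
from h import *
go((.561,.057,.141,1.72))
cv2.imwrite("pics/w3.png",eyes.read_camera("wrist"))
crop("scene",120,80,135,110,5,"pics/s3.png")
E
```

```text
t 2.73 tcp [0.5607 0.0581 0.1423] [ 3.141 -0.     1.722] F [-0.51  0.51 -0.71] w 0.998
[-0.0029, 0.0002, 0.0032, 0.0001, -0.0001, 0.0011]
```

View pics/w3.png

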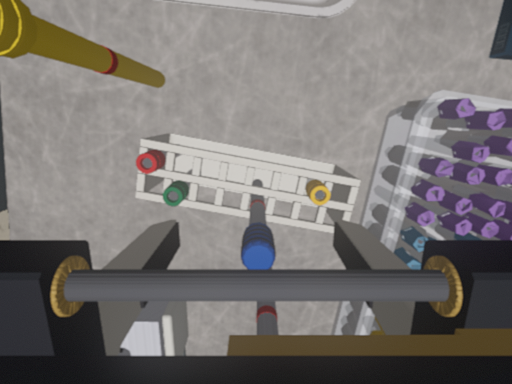

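View pics/s3.png

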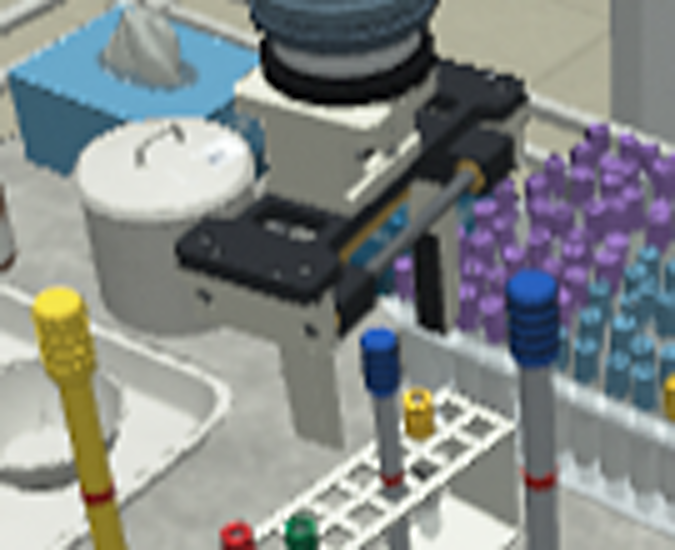

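```bash
python3 - <<'E'
from h import *
s=robot.observe();p=s["tcp_pos"]
for z in (0,.019,.03): print((proj("scene",p+[0,0,z])-[120,80])*5, proj("wrist",p+[0,0,z]))
print(onz("wrist",(258.5,250),.172))
E
```

```text
[378.76862232 383.98228376] [255.7831136  233.12175964]
[375.60952219 352.45368011] [255.79817786 246.71753515]
[373.74575476 333.85281837] [255.80858501 256.11018448]
[0.56252113 0.06073547 0.172     ]
```

Both views show the handle between the fingers, about 2 mm off the TCP in +y and +x. I'll correct by that and close.

Emit:
{"op": "step_arm", "data": {"plan": [[-0.004, 0.003, 0.003, 0, 0, 0], [-0.004, 0.003, 0.003, 0, 0, 0]]}}

```text
time_s: 3.0
tcp_pos: [0.5641, 0.0561, 0.1432]
eef_rot: [3.137, 0.001, 1.721]
ft_force: [-0.5, -0.1, -1.0]
grip_width: 1.0
```

Emit:
{"op": "step_arm", "data": {"plan": [[0, 0, 0, 0, 0, 0], [0, 0, 0, 0, 0, 0], [0, 0, 0, 0, 0, 0], [0, 0, 0, 0, 0, 0], [0, 0, 0, 0, 0, 0], [0, 0, 0, 0, 0, 0], [0, 0, 0, 0, 0, 0], [0, 0, 0, 0, 0, 0]], "claw": 0.0, "grip_force": 30}}

```text
time_s: 3.67
tcp_pos: [0.5641, 0.0561, 0.1431]
eef_rot: [3.137, 0.001, 1.721]
ft_force: [-0.6, -0.2, -0.2]
grip_width: 0.476
```

```bash
python3 - <<'E'
from h import *
go((.562,.0595,.26,1.72))
cv2.imwrite("pics/w4.png",eyes.read_camera("wrist"))
E
```

```text
t 3.67 tcp [0.5641 0.0561 0.1431] [3.137e+00 1.000e-03 1.721e+00] F [-0.56 -0.21 -0.25] w 0.476
[0.0089, -0.0025, -0.2922, 0.003, 0.0007, 0.0007]
```

View pics/w4.png

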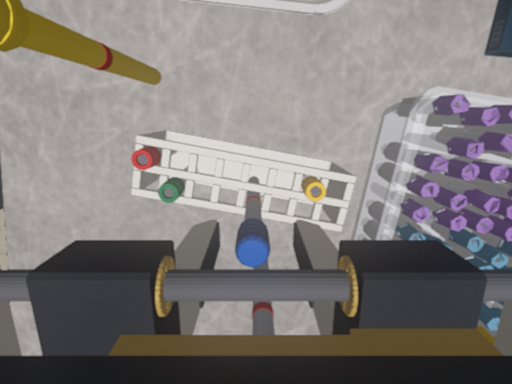

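I had the sign of tool x wrong (tool x is about +y). The fingers haven't touched yet, so I correct now while they keep closing.

Emit:
{"op": "step_arm", "data": {"plan": [[0.009, -0.003, 0.003, 0.003, 0, 0], [0.009, -0.003, 0.003, 0.003, 0, 0], [0.009, -0.003, 0.003, 0.003, 0, 0], [0.009, -0.003, 0.003, 0.003, 0, 0], [0.009, -0.003, 0.003, 0.003, 0, 0], [0.009, -0.003, 0.003, 0.003, 0, 0], [0.009, -0.003, 0.003, 0.003, 0, 0], [0.009, -0.003, 0.003, 0.003, 0, 0]]}}

```text
time_s: 4.38
tcp_pos: [0.5623, 0.0595, 0.1419]
eef_rot: [3.142, 0.001, 1.721]
ft_force: [-0.5, 0.2, -0.7]
grip_width: 0.182
```

```bash
python3 - <<'E'
from h import *
go((.562,.0595,.26,1.72))
cv2.imwrite("pics/w5.png",eyes.read_camera("wrist"))
crop("scene",120,80,135,110,5,"pics/s5.png")
E
```

```text
t 4.38 tcp [0.5623 0.0595 0.1419] [3.142e+00 1.000e-03 1.721e+00] F [-0.53  0.18 -0.75] w 0.182
[-0.0001, -0.0008, -0.2952, 0.0, 0.0007, 0.0007]
```

View pics/w5.png

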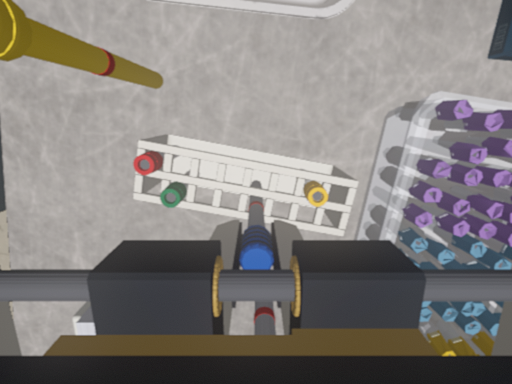

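View pics/s5.png

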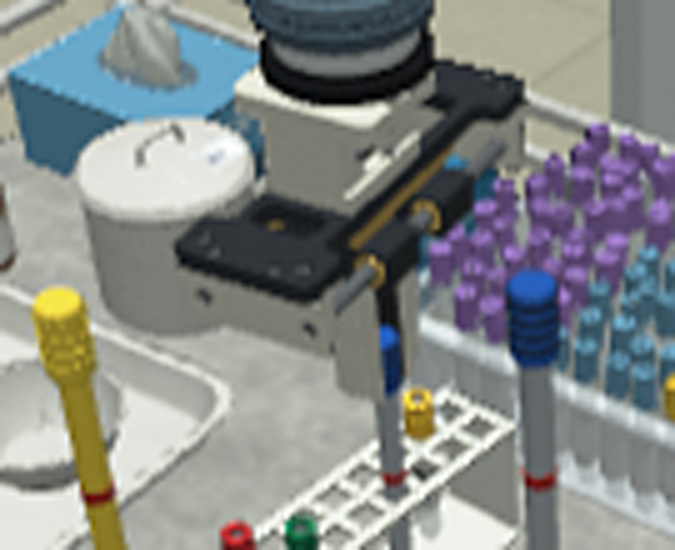

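Rod gripped at the handle (opening 17 mm). Lifting straight up.

Emit:
{"op": "step_arm", "data": {"plan": [[0, 0, -0.02, 0, 0, 0], [0, 0, -0.06, 0, 0, 0], [0, 0, -0.12, 0, 0, 0], [0, 0, -0.19, 0, 0, 0], [0, 0, -0.26, 0, 0, 0], [0, 0, -0.31, 0, 0, 0], [0, 0, -0.32, 0, 0, 0], [0, 0, -0.32, 0, 0, 0]]}}

```text
time_s: 5.15
tcp_pos: [0.5632, 0.0595, 0.2719]
eef_rot: [3.138, 0.002, 1.721]
ft_force: [-1.2, 0.6, -1.4]
grip_width: 0.186
```

```bash
python3 - <<'E'
from h import *
go((.49,.02,.27,1.72),(.455,-.117,.27,1.72))
im=eyes.read_camera("scene"); cv2.imwrite("pics/s6.png",im[40:300,90:340])
E
```

```text
t 5.15 tcp [0.5632 0.0595 0.2719] [3.138e+00 2.000e-03 1.721e+00] F [-1.17  0.6  -1.4 ] w 0.186
[-0.0703, -0.1958, 0.0041, 0.0025, 0.0013, 0.0007]
[-0.3959, -0.3336, 0.0042, 0.0025, 0.0013, 0.0007]
```

View pics/s6.png

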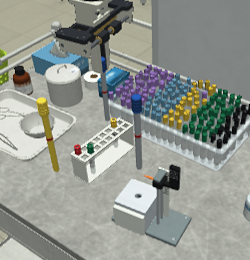

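The rod is out of the rack and hangs upright in the gripper at (102,85), clear of the tubes. Now carrying it to above the well.

Emit:
{"op": "step_arm", "data": {"plan": [[-0.07, -0.196, 0.004, 0.0025, 0.001, 0], [-0.07, -0.196, 0.004, 0.0025, 0.001, 0], [-0.07, -0.196, 0.004, 0.0025, 0.001, 0], [-0.396, -0.334, 0.004, 0.0025, 0.001, 0], [-0.396, -0.334, 0.004, 0.0025, 0.001, 0], [-0.396, -0.334, 0.004, 0.0025, 0.001, 0], [-0.396, -0.334, 0.004, 0.0025, 0.001, 0], [-0.396, -0.334, 0.004, 0.0025, 0.001, 0], [-0.396, -0.334, 0.004, 0.0025, 0.001, 0], [-0.396, -0.334, 0.004, 0.0025, 0.001, 0]]}}

```text
time_s: 6.03
tcp_pos: [0.4535, -0.1161, 0.2673]
eef_rot: [-3.137, -0.002, 1.721]
ft_force: [0.0, -0.1, -0.4]
grip_width: 0.189
```

```bash
python3 - <<'E'
from h import *
go((.455,-.117,.27,1.72))
go((.455,-.117,.27,1.72))
cv2.imwrite("pics/w7.png",eyes.read_camera("wrist"))
crop("scene",180,120,120,170,3.5,"pics/s7.png")
crop("top",210,160,100,85,7,"pics/t7.png")
E
```

```text
t 6.03 tcp [ 0.4535 -0.1161  0.2673] [-3.137e+00 -2.000e-03  1.721e+00] F [ 0.04 -0.13 -0.44] w 0.189
[-0.0027, 0.0034, -0.0067, -0.003, -0.0014, 0.0005]
t 6.03 tcp [ 0.4535 -0.1161  0.2673] [-3.137e+00 -2.000e-03  1.721e+00] F [ 0.04 -0.13 -0.44] w 0.189
[-0.0027, 0.0034, -0.0067, -0.003, -0.0014, 0.0005]
```

View pics/w7.png

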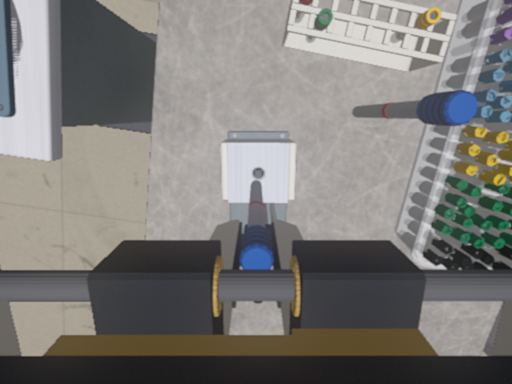

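View pics/s7.png

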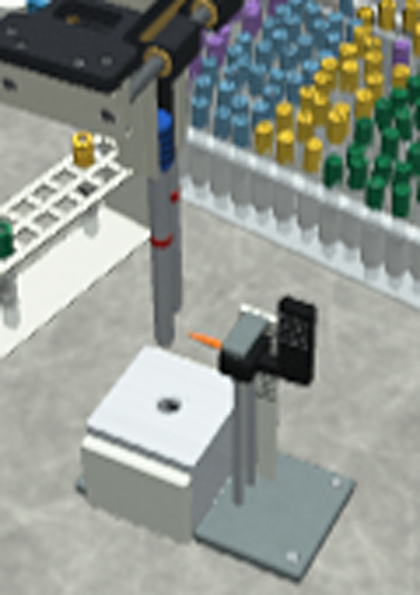

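View pics/t7.png

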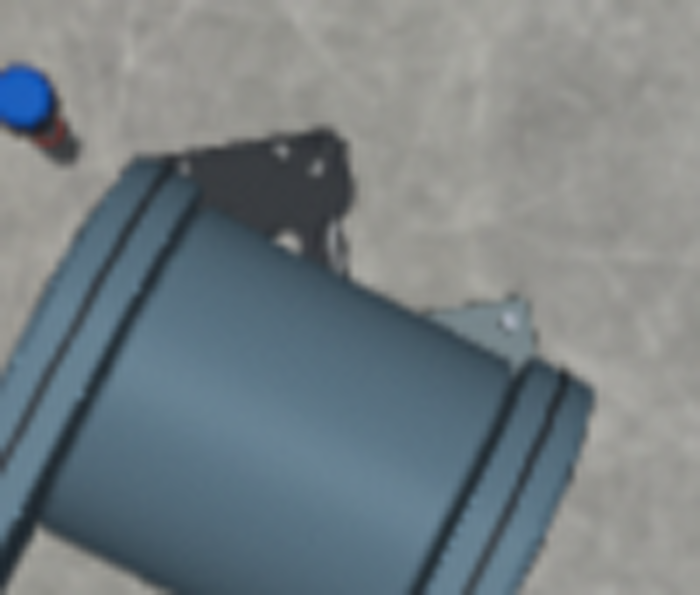

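The rod hangs over the well. Scene crop: foot at (165,343), mouth at (169,405). Wrist view: mouth at (258,173). Zooming in for the alignment.

```bash
python3 - <<'E'
from h import *
go((.455,-.117,.27,1.72))
p=robot.observe()["tcp_pos"]; foot=p-[0,0,.140]; c=cam("wrist")
w=(.4545,-.117,.07)
print("scene foot",(proj("scene",foot)-[205,190])*8,"well",(proj("scene",w)-[205,190])*8)
print("wrist foot",(proj("wrist",foot,c)-[225,150])*8,"well",(proj("wrist",w,c)-[225,150])*8)
cv2.imwrite("pics/w8.png",cv2.resize(eyes.read_camera("wrist")[150:220,225:295],None,fx=8,fy=8,interpolation=cv2.INTER_CUBIC))
crop("scene",205,190,75,70,8,"pics/s8.png")
E
```

```text
t 6.18 tcp [ 0.454  -0.1158  0.2681] [-3.138e+00 -1.000e-03  1.723e+00] F [-0.21 -0.09 -0.67] w 0.184
[-0.0035, 0.002, -0.0048, -0.0024, -0.0006, 0.0019]
scene foot [165.7617498  214.47478629] well [177.62015772 362.4446825 ]
wrist foot [251.64973043 256.83345879] well [254.70860261 183.24398938]
```

View pics/w8.png

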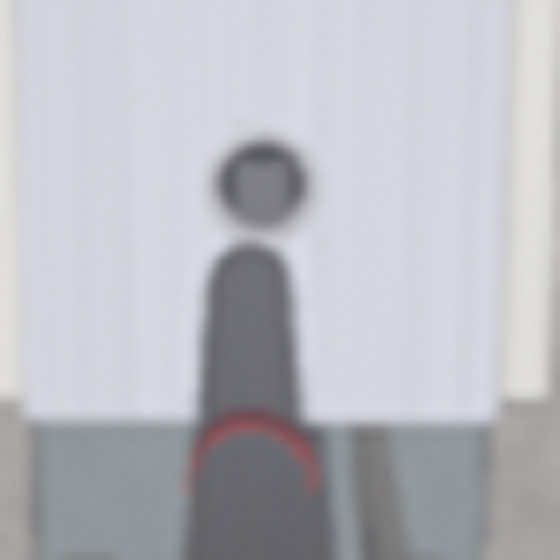

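View pics/s8.png

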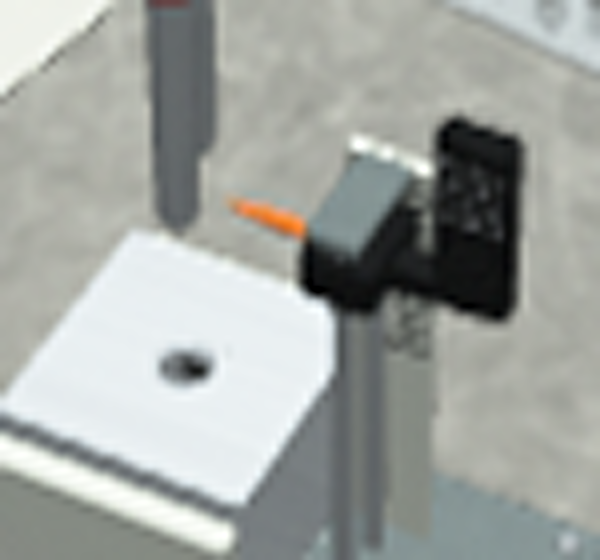

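```bash
python3 - <<'E'
from h import *
s=robot.observe();p=s["tcp_pos"]; print(s["time_s"],p,s["eef_rot"])
foot=p-[0,0,.140]
a=np.linspace(0,2*np.pi,60)
def sil(n,org,dx=0,dy=0,prof=((.0,.0045),(.004,.006),(.06,.006))):
    c=cam(n)
    return [ (np.array([proj(n,foot+[dx+r*np.cos(t),dy+r*np.sin(t),z],c) for t in a])-org)*8 for z,r in prof]
for n,o in (("wrist",[225,150]),("scene",[205,190])):
    for q in sil(n,o): print(n,"u",q[:,0].min().round(),q[:,0].max().round(),"v",q[:,1].min().round(),q[:,1].max().round())
    b=np.array(proj(n,foot)); bw=np.array(proj(n,(.4545,-.117,.07)))
    for d in ([.001,0,0],[0,.001,0]): print("jac foot",(proj(n,foot+d)-b)*8,"well",(proj(n,np.array([.4545,-.117,.07])+d)-bw)*8)
E
```

```text
6.2833 [ 0.45410931 -0.1159675   0.26834725] [-3.13823263e+00 -5.09204712e-04  1.72296628e+00]
wrist u 218.0 285.0 v 223.0 289.0
wrist u 206.0 297.0 v 218.0 307.0
wrist u 194.0 305.0 v 325.0 431.0
jac foot [7.41687142 1.11482812] well [6.28377186 0.95152463]
jac foot [ 1.13910404 -7.24239548] well [ 0.96667768 -6.18610095]
scene u 150.0 184.0 v 202.0 226.0
scene u 143.0 189.0 v 187.0 219.0
scene u 135.0 182.0 v 33.0 65.0
jac foot [ 2.29252828 -2.18610744] well [ 2.19561302 -2.18986453]
jac foot [-2.98013915 -1.55575047] well [-2.86749932 -1.558092  ]
```

The foot sits about 1.3 mm in -x and up to 2 mm in -y from the well axis, with the rod possibly leaning about 1°. I'll lower to just above the mouth and look again there.

```bash
python3 - <<'E'
from h import *
go((.4554,-.1147,.220,1.72))
E
```

```text
t 6.28 tcp [ 0.4541 -0.116   0.2683] [-3.138e+00 -1.000e-03  1.723e+00] F [-0.14 -0.25 -0.02] w 0.186
[0.0026, 0.0041, 0.1209, -0.0021, -0.0003, 0.0019]
```

Emit:
{"op": "step_arm", "data": {"plan": [[0.0026, 0.0041, 0.04, -0.002, 0, 0.002], [0.0026, 0.0041, 0.08, -0.002, 0, 0.002], [0.0026, 0.0041, 0.11, -0.002, 0, 0.002], [0.0026, 0.0041, 0.121, -0.002, 0, 0.002], [0.0026, 0.0041, 0.121, -0.002, 0, 0.002], [0.0026, 0.0041, 0.121, -0.002, 0, 0.002]]}}

```text
time_s: 6.78
tcp_pos: [0.4557, -0.1144, 0.2203]
eef_rot: [3.142, -0.0, 1.72]
ft_force: [0.0, 0.3, -0.4]
grip_width: 0.188
```

```bash
python3 - <<'E'
from h import *
go((.455,-.117,.27,1.72))
p=robot.observe()["tcp_pos"]; foot=p-[0,0,.140]; c=cam("wrist")
cv2.imwrite("pics/w9.png",cv2.resize(eyes.read_camera("wrist")[150:270,215:305],None,fx=6,fy=6,interpolation=cv2.INTER_CUBIC))
crop("scene",205,150,75,100,6,"pics/s9.png")
a=np.linspace(0,2*np.pi,60)
for n,o,f in (("wrist",[215,150],6),("scene",[205,150],6)):
  for z,r in ((0,.0045),(.004,.006),(.082,.006),(.088,.006),(.14,.009),(.17,.009)):
    q=(np.array([proj(n,foot+[r*np.cos(t),r*np.sin(t),z]) for t in a])-o)*f
    print(n,z,"u",q[:,0].min().round(),q[:,0].max().round(),"v",q[:,1].min().round(),q[:,1].max().round())
  print("well",(proj(n,(.4545,-.117,.07))-o)*f)
E
```

```text
t 6.78 tcp [ 0.4557 -0.1144  0.2203] [ 3.142 -0.     1.72 ] F [ 0.02  0.35 -0.43] w 0.188
[-0.006, -0.0027, -0.1242, 0.0, -0.0002, 0.0003]
wrist 0 u 218.0 269.0 v 164.0 213.0
wrist 0.004 u 209.0 278.0 v 160.0 227.0
wrist 0.082 u 198.0 288.0 v 281.0 367.0
wrist 0.088 u 196.0 289.0 v 294.0 382.0
wrist 0.14 u 153.0 331.0 v 409.0 574.0
wrist 0.17 u 135.0 347.0 v 531.0 724.0
well [234.98263737 188.61706674]
scene 0 u 117.0 141.0 v 479.0 497.0
scene 0.004 u 112.0 145.0 v 468.0 493.0
scene 0.082 u 104.0 138.0 v 315.0 339.0
scene 0.088 u 103.0 138.0 v 303.0 327.0
scene 0.14 u 88.0 142.0 v 184.0 219.0
scene 0.17 u 84.0 139.0 v 114.0 150.0
well [133.21511829 511.83351187]
```

View pics/w9.png

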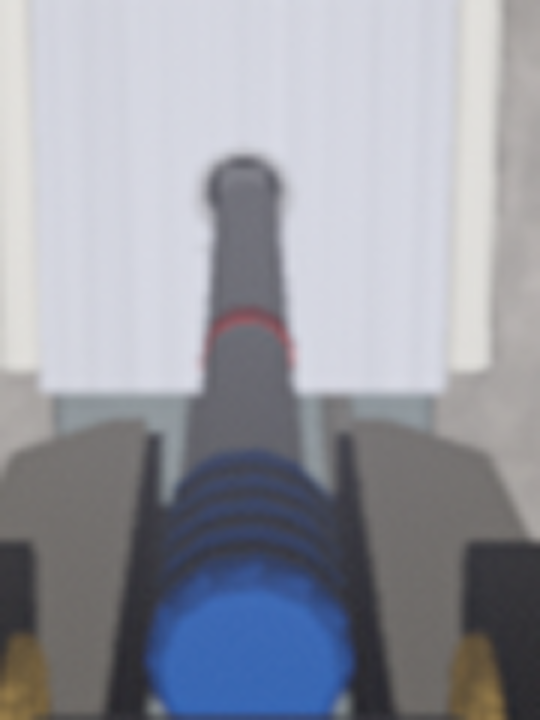

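View pics/s9.png

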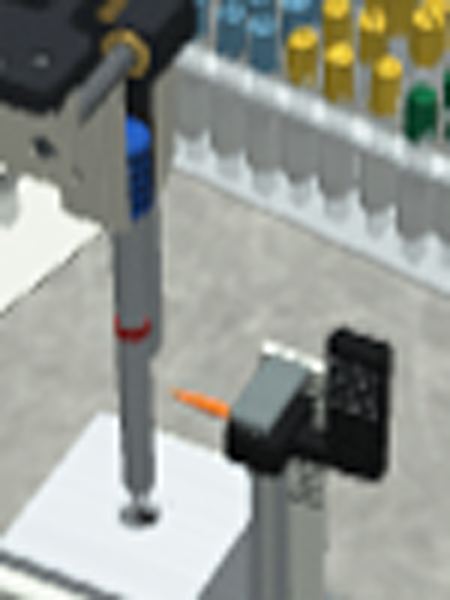

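Both views agree: foot at roughly +0.8 mm x and +1.7 mm y from the well axis, and the rod leans about 1.3° with its top toward -y (wrist: foot end (247,167), rim (246,155)). I'll level it with a small turn about tool y, shift, and check.

Emit:
{"op": "step_arm", "data": {"plan": [[0.0038, -0.0012, 0, 0, -0.015, 0], [0.0038, -0.0012, 0, 0, -0.015, 0], [0.0038, -0.0012, 0, 0, -0.015, 0], [0.0038, -0.0012, 0, 0, -0.015, 0]]}}

```text
time_s: 7.22
tcp_pos: [0.4554, -0.1132, 0.2212]
eef_rot: [3.14, 0.024, 1.721]
ft_force: [-0.4, 0.6, -0.4]
grip_width: 0.187
```

```bash
cat > look.py <<'E'
from h import *
import sys
k=sys.argv[1]
s=robot.observe();p=s["tcp_pos"]; R=Ro.from_euler("xyz",s["eef_rot"]); print(s["time_s"],p,s["eef_rot"],s["ft_force"])
c=cam("wrist")
cv2.imwrite(f"pics/w{k}.png",cv2.resize(eyes.read_camera("wrist")[150:270,215:305],None,fx=6,fy=6,interpolation=cv2.INTER_CUBIC))
crop("scene",205,150,75,100,6,f"pics/s{k}.png")
a=np.linspace(0,2*np.pi,60)
for n,o,f in (("wrist",[215,150],6),("scene",[205,150],6)):
  for z,r in ((0,.0045),(.004,.006),(.082,.006),(.088,.006),(.14,.009),(.17,.009)):
    q=(np.array([proj(n,p+R.apply([r*np.cos(t),r*np.sin(t),.140-z])) for t in a])-o)*f
    print(n,z,"u",q[:,0].min().round(),q[:,0].max().round(),"v",q[:,1].min().round(),q[:,1].max().round())
  print("well",(proj(n,(.4545,-.117,.07))-o)*f)
E
python3 look.py 10
```

```text
7.2167 [ 0.45540489 -0.11318621  0.22121691] [3.13988772 0.024437   1.72058184] [-0.3870574   0.63335889 -0.39112011]
wrist 0 u 221.0 272.0 v 166.0 216.0
wrist 0.004 u 212.0 281.0 v 163.0 229.0
wrist 0.082 u 201.0 291.0 v 284.0 371.0
wrist 0.088 u 199.0 292.0 v 297.0 385.0
wrist 0.14 u 156.0 334.0 v 414.0 580.0
wrist 0.17 u 138.0 351.0 v 537.0 731.0
well [237.06966719 177.35644269]
scene 0 u 122.0 146.0 v 479.0 497.0
scene 0.004 u 117.0 150.0 v 468.0 492.0
scene 0.082 u 104.0 138.0 v 314.0 337.0
scene 0.088 u 103.0 138.0 v 301.0 325.0
scene 0.14 u 84.0 138.0 v 181.0 216.0
scene 0.17 u 78.0 133.0 v 111.0 146.0
well [133.21511829 511.83351187]
```

View pics/w10.png

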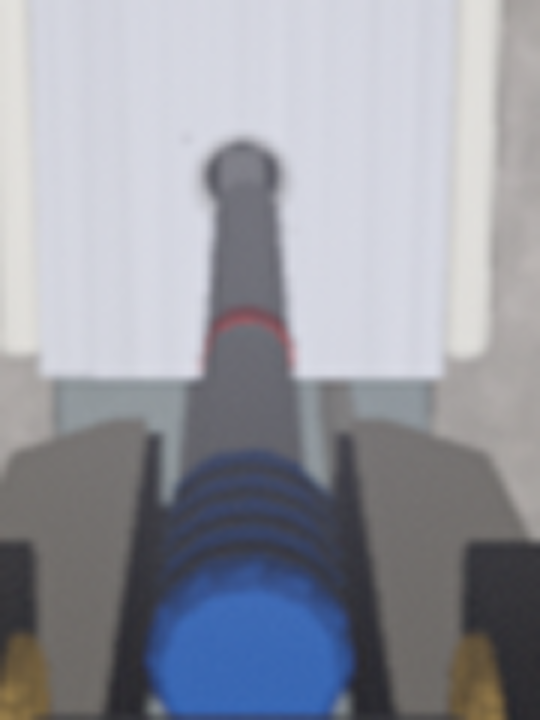

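View pics/s10.png

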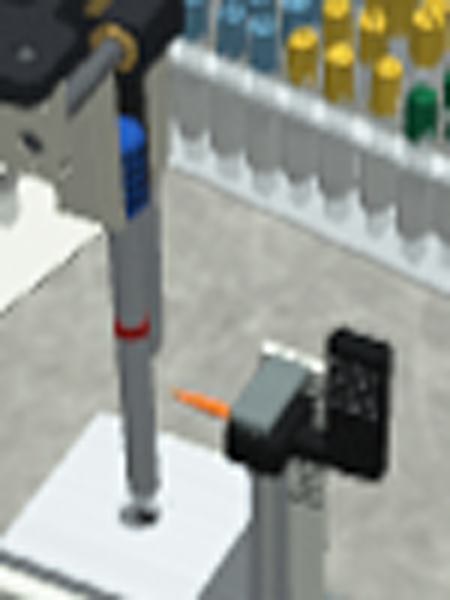

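```bash
python3 - <<'E'
from h import *
im=eyes.read_camera("scene"); g=cv2.cvtColor(im,cv2.COLOR_BGR2GRAY)
for v in range(206,240,2): print(v,g[v,220:242])
print("expected vertical slope: ",[proj("scene",(.455,-.117,z)).round(2) for z in (.08,.1,.13,.165)])
w=eyes.read_camera("wrist")[165:210,235:275]
w=cv2.resize(w,None,fx=14,fy=14,interpolation=cv2.INTER_CUBIC)
w=np.clip((w.astype(float)-40)*2.0,0,255).astype(np.uint8)
cv2.imwrite("pics/w11.png",w)
E
```

```text
206 [180 180 184 178 103  62  69  72  84  91  98 106 160 178 177 173 171 175
 179 173 167 170]
208 [180 180 179 177 126  95 104 106 107 102  98 138 175 174 178 184 186 182
 181 179 176 179]
210 [176 179 183 181 132  93 102 105 106 109 152 179 177 181 188 184 180 179
 173 167 165 170]
212 [173 174 174 174 155  89 101 105 105 106 141 183 188 193 188 183 181 178
 171 170 168 171]
214 [174 173 174 179 174  90 101 104 104 106 131 175 178 178 180 171 172 171
 173 173 173 176]
216 [187 184 182 182 174  97  99 105 105 104 125 178 174 169 151 162 152 159
 164 177 181 173]
218 [181 193 192 184 165 115  96 103 106 102 111 183 181 178 178 180 179 162
 144 133 129 146]
220 [226 239 238 241 246 164  94 103 105 103 109 177 175 173 169 165 167 175
 178 183 186 185]
222 [238 237 238 239 239 178  90 102 105 102 116 207 220 217 189 165 166 169
 173 174 180 180]
224 [237 237 236 237 238 195  88 102 105 100 119 223 241 238 239 243 233 222
 213 194 175 172]
226 [238 238 238 239 242 243  85  99 103 100 108 186 244 240 239 238 238 238
 239 240 245 247]
228 [238 238 238 239 241 241  84  98 103 101 110 187 243 238 237 237 238 238
 239 239 238 239]
230 [239 239 239 239 240 241 142  95 101 101 100 153 245 240 239 239 238 237
 237 237 237 238]
232 [238 237 238 239 240 239 197 128 114  99 145 234 242 240 239 239 239 239
 239 239 239 238]
234 [239 239 239 239 229 195 156 127 118 146 178 202 240 231 238 238 238 238
 238 238 239 239]
236 [238 239 239 239 219 134 123  97  58  23  64 180 240 240 239 240 240 241
 239 238 238 238]
238 [239 238 238 239 240 237 224 210 209 228 236 243 240 240 239 239 239 239
 239 239 240 240]
expected vertical slope:  [array([227.2 , 232.11]), array([226.9 , 225.85]), array([226.44, 216.14]), array([225.88, 204.28])]
```

View pics/w11.png

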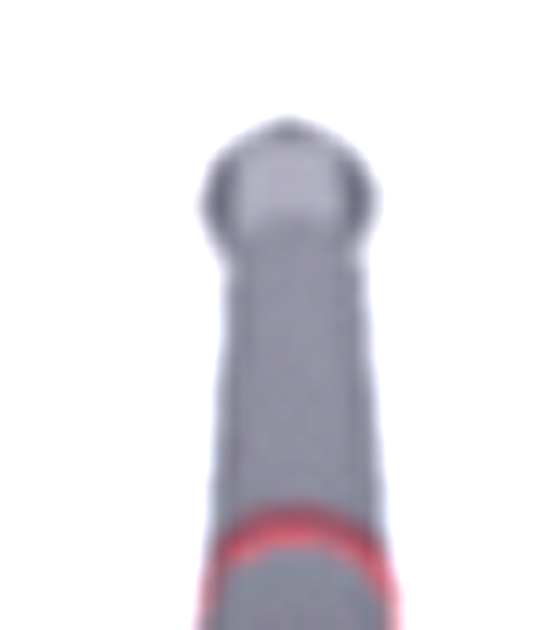

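The zoomed wrist view shows the foot end at (292,218). The brighter disc I took for the foot is the bore interior. The rod is therefore parallel to the tool, about 3.5 mm off in -y, so I undo the tilt and shift accordingly.

```bash
python3 - <<'E'
from h import *
go((.4557,-.1141,.220,1.72))
E
```

```text
t 7.42 tcp [ 0.4553 -0.1135  0.2209] [3.14  0.024 1.72 ] F [ 0.33 -0.16 -0.79] w 0.187
[-0.0017, 0.0007, 0.0023, 0.0008, 0.0153, -0.0]
```

Emit:
{"op": "step_arm", "data": {"plan": [[-0.0017, 0.0007, 0.0023, 0.0008, 0.0153, 0], [-0.0017, 0.0007, 0.0023, 0.0008, 0.0153, 0], [-0.0017, 0.0007, 0.0023, 0.0008, 0.0153, 0], [-0.0017, 0.0007, 0.0023, 0.0008, 0.0153, 0]]}}

```text
time_s: 7.75
tcp_pos: [0.4557, -0.1144, 0.2198]
eef_rot: [-3.141, -0.0, 1.719]
ft_force: [-0.3, 0.4, -1.1]
grip_width: 0.188
```

```bash
python3 look.py 12; python3 - <<'E'
from h import *
im=eyes.read_camera("scene"); g=cv2.cvtColor(im,cv2.COLOR_BGR2GRAY)
for v in range(206,240,4): print(v,g[v,220:242])
c=cam("wrist");w=eyes.read_camera("wrist")[165:210,235:275]
print([(proj("wrist",(.4557,-.117,z),c)-[235,165])*14 for z in (.068,.08)])
w=cv2.resize(w,None,fx=14,fy=14,interpolation=cv2.INTER_CUBIC)
w=np.clip((w.astype(float)-40)*2.0,0,255).astype(np.uint8)
cv2.imwrite("pics/w13.png",w)
E
```

```text
7.75 [ 0.45569593 -0.11438996  0.21984259] [-3.14127264e+00 -2.46149799e-04  1.71937802e+00] [-0.28987283  0.36129402 -1.08098678]
wrist 0 u 220.0 271.0 v 168.0 217.0
wrist 0.004 u 212.0 280.0 v 164.0 231.0
wrist 0.082 u 200.0 290.0 v 286.0 373.0
wrist 0.088 u 199.0 291.0 v 299.0 387.0
wrist 0.14 u 156.0 333.0 v 416.0 582.0
wrist 0.17 u 138.0 350.0 v 540.0 733.0
well [237.46140317 193.75189083]
scene 0 u 116.0 141.0 v 480.0 498.0
scene 0.004 u 112.0 145.0 v 469.0 493.0
scene 0.082 u 103.0 138.0 v 316.0 340.0
scene 0.088 u 103.0 138.0 v 304.0 328.0
scene 0.14 u 88.0 142.0 v 185.0 220.0
scene 0.17 u 84.0 139.0 v 115.0 151.0
well [133.21511829 511.83351187]
206 [179 181 184 179  80  62  50  59  63  87  98 106 160 179 177 173 171 174
 179 172 166 170]
210 [175 179 184 179 105  96 104 103 101 111 182 177 175 182 188 184 180 179
 174 166 165 170]
214 [174 172 175 175 124  95 103 104 102 104 154 172 176 177 179 171 172 172
 174 173 175 176]
218 [182 193 192 183 135  93 102 104 101 107 159 180 179 179 179 179 180 161
 143 133 128 146]
222 [239 238 239 241 241  84 101 104 100 110 193 236 218 216 189 165 167 167
 172 174 180 180]
226 [238 238 238 241 242  83  98 103  99 108 187 244 240 239 239 238 238 238
 239 239 245 248]
230 [239 239 239 241 240 141  94 101 100  98 153 246 240 239 239 239 238 237
 237 237 237 238]
234 [239 239 240 239 229 197 157 128 118 145 176 201 239 231 238 238 238 238
 238 239 240 239]
238 [239 238 238 239 240 237 224 211 208 228 237 243 240 240 239 239 239 239
 238 239 240 240]
[array([288.92655077, 239.30130893]), array([288.57782768, 274.23332957])]
```

View pics/w13.png

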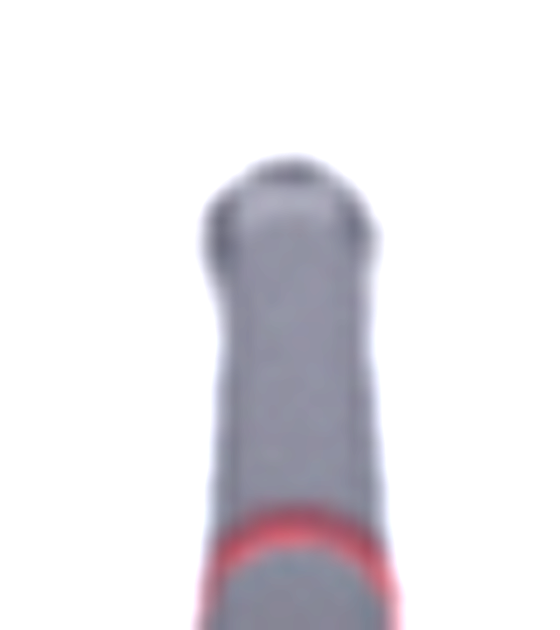

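View pics/s12.png

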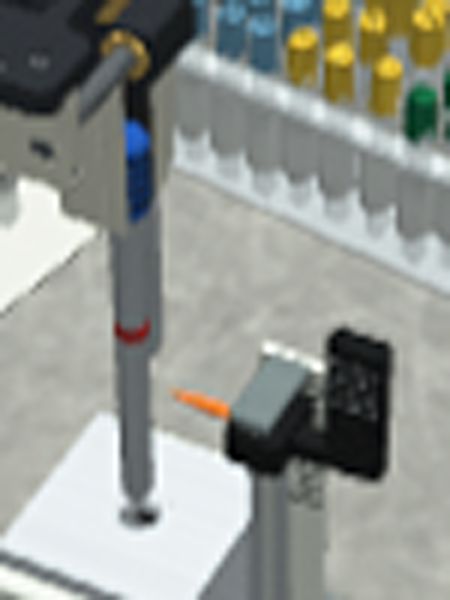

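The foot is within about 0.5 mm of the well axis in the wrist view (foot end (292,215), rim centre (289,240)) and the rod is vertical. Starting the insertion.

Emit:
{"op": "step_arm", "data": {"plan": [[0, 0, 0.01, 0, 0, 0], [0, 0, 0.02, 0, 0, 0], [0, 0, 0.03, 0, 0, 0], [0, 0, 0.04, 0, 0, 0], [0, 0, 0.042, 0, 0, 0], [0, 0, 0.042, 0, 0, 0]]}}

```text
time_s: 8.45
tcp_pos: [0.4554, -0.1139, 0.2026]
eef_rot: [-3.141, -0.001, 1.72]
ft_force: [0.7, 0.1, -0.8]
grip_width: 0.188
```

```bash
python3 - <<'E'
from h import *
go((.4557,-.1143,.190,1.72))
cv2.imwrite("pics/w14.png",cv2.resize(eyes.read_camera("wrist")[165:210,235:275],None,fx=10,fy=10))
crop("scene",205,150,75,100,6,"pics/s14.png")
E
```

```text
t 8.45 tcp [ 0.4554 -0.1139  0.2026] [-3.141e+00 -1.000e-03  1.720e+00] F [ 0.7   0.1  -0.77] w 0.188
[-0.0012, 0.0007, 0.0315, -0.0007, -0.0005, 0.0]
```

View pics/s14.png

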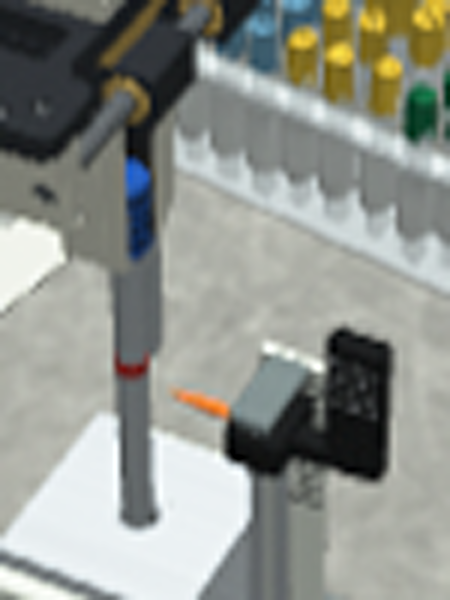

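The foot is inside the mouth with no contact force. Continuing through the wipers.

Emit:
{"op": "step_arm", "data": {"plan": [[0, 0, 0.006, 0, 0, 0], [0, 0, 0.012, 0, 0, 0], [0, 0, 0.018, 0, 0, 0], [0, 0, 0.024, 0, 0, 0], [0, 0, 0.03, 0, 0, 0], [0, 0, 0.03, 0, 0, 0]]}}

```text
time_s: 9.05
tcp_pos: [0.4553, -0.1139, 0.1905]
eef_rot: [-3.141, -0.001, 1.72]
ft_force: [-0.3, 0.3, -3.2]
grip_width: 0.186
```

Emit:
{"op": "step_arm", "data": {"plan": [[0, 0, 0.006, 0, 0, 0], [0, 0, 0.012, 0, 0, 0], [0, 0, 0.018, 0, 0, 0], [0, 0, 0.022, 0, 0, 0], [0, 0, 0.022, 0, 0, 0]]}}

```text
time_s: 9.47
tcp_pos: [0.455, -0.1137, 0.181]
eef_rot: [-3.14, -0.001, 1.72]
ft_force: [0.1, -0.2, -1.8]
grip_width: 0.191
```

Emit:
{"op": "step_arm", "data": {"plan": [[0, 0, 0.0035, 0, 0, 0], [0, 0, 0.007, 0, 0, 0]]}}

```text
time_s: 9.63
tcp_pos: [0.4552, -0.1138, 0.1782]
eef_rot: [-3.14, -0.001, 1.72]
ft_force: [-0.3, -0.3, 3.5]
grip_width: 0.187
```

Emit:
{"op": "step_arm", "data": {"plan": [[0, 0, 0.0035, 0, 0, 0]]}}

```text
time_s: 9.72
tcp_pos: [0.4553, -0.1138, 0.1768]
eef_rot: [-3.14, -0.001, 1.72]
ft_force: [0.4, 0.2, 2.6]
grip_width: 0.184
```

Emit:
{"op": "step_arm", "data": {"plan": [[0, 0, 0.0035, 0, 0, 0]]}}

```text
time_s: 9.8
tcp_pos: [0.4554, -0.1139, 0.1754]
eef_rot: [-3.141, -0.001, 1.72]
ft_force: [-0.4, 0.1, 2.8]
grip_width: 0.185
```

Emit:
{"op": "step_arm", "data": {"plan": [[0, 0, 0.0035, 0, 0, 0]]}}

```text
time_s: 9.88
tcp_pos: [0.4554, -0.1138, 0.1739]
eef_rot: [-3.141, -0.001, 1.72]
ft_force: [-0.1, 0.5, 3.7]
grip_width: 0.187
```

Emit:
{"op": "step_arm", "data": {"plan": [[0, 0, 0.0035, 0, 0, 0]]}}

```text
time_s: 9.97
tcp_pos: [0.4554, -0.1138, 0.1724]
eef_rot: [-3.141, -0.001, 1.72]
ft_force: [0.2, 0.5, 3.4]
grip_width: 0.188
```

Emit:
{"op": "step_arm", "data": {"plan": [[0, 0, 0.0035, 0, 0, 0]]}}

```text
time_s: 10.05
tcp_pos: [0.4554, -0.1138, 0.1709]
eef_rot: [-3.141, -0.001, 1.72]
ft_force: [-0.2, 0.8, 3.0]
grip_width: 0.188
```

Emit:
{"op": "step_arm", "data": {"plan": [[0, 0, 0.0035, 0, 0, 0]]}}

```text
time_s: 10.13
tcp_pos: [0.4554, -0.1138, 0.1694]
eef_rot: [-3.141, -0.001, 1.72]
ft_force: [0.1, -0.5, 4.0]
grip_width: 0.191
```

Emit:
{"op": "step_arm", "data": {"plan": [[0, 0, 0.0035, 0, 0, 0]]}}

```text
time_s: 10.22
tcp_pos: [0.4554, -0.1138, 0.1679]
eef_rot: [-3.141, -0.001, 1.72]
ft_force: [-0.1, 0.9, 3.2]
grip_width: 0.189
```

Emit:
{"op": "step_arm", "data": {"plan": [[0, 0, 0.0035, 0, 0, 0]]}}

```text
time_s: 10.3
tcp_pos: [0.4554, -0.1138, 0.1663]
eef_rot: [-3.141, -0.001, 1.72]
ft_force: [-0.4, 0.3, 3.3]
grip_width: 0.189
```

Emit:
{"op": "step_arm", "data": {"plan": [[0, 0, 0.0035, 0, 0, 0]]}}

```text
time_s: 10.38
tcp_pos: [0.4553, -0.1138, 0.1647]
eef_rot: [-3.141, -0.001, 1.72]
ft_force: [0.4, 0.6, 4.1]
grip_width: 0.183
```

Emit:
{"op": "step_arm", "data": {"plan": [[0, 0, 0.0035, 0, 0, 0]]}}

```text
time_s: 10.47
tcp_pos: [0.4554, -0.1138, 0.1632]
eef_rot: [-3.141, -0.001, 1.72]
ft_force: [-1.0, -0.2, 3.3]
grip_width: 0.185
```

Emit:
{"op": "step_arm", "data": {"plan": [[0, 0, 0.0035, 0, 0, 0]]}}

```text
time_s: 10.55
tcp_pos: [0.4553, -0.1138, 0.1616]
eef_rot: [-3.141, -0.001, 1.72]
ft_force: [-0.1, 0.3, 3.6]
grip_width: 0.186
```

Emit:
{"op": "step_arm", "data": {"plan": [[0, 0, 0.0035, 0, 0, 0]]}}

```text
time_s: 10.63
tcp_pos: [0.4553, -0.1138, 0.1601]
eef_rot: [-3.141, -0.001, 1.72]
ft_force: [-1.2, 0.2, 4.0]
grip_width: 0.192
```

Emit:
{"op": "step_arm", "data": {"plan": [[0, 0, 0.0035, 0, 0, 0]]}}

```text
time_s: 10.72
tcp_pos: [0.4553, -0.1138, 0.1585]
eef_rot: [-3.141, -0.001, 1.72]
ft_force: [-0.7, 0.5, 2.8]
grip_width: 0.185
```

Emit:
{"op": "step_arm", "data": {"plan": [[0, 0, 0.0035, 0, 0, 0]]}}

```text
time_s: 10.8
tcp_pos: [0.4553, -0.1138, 0.1569]
eef_rot: [-3.141, -0.001, 1.72]
ft_force: [-1.3, -1.5, 2.5]
grip_width: 0.186
```

```bash
python3 - <<'E'
from h import *
go((.4557,-.1143,.150,1.72))
crop("scene",200,140,100,110,5.4,"pics/s15.png")
E
```

```text
t 10.8 tcp [ 0.4553 -0.1138  0.1569] [-3.141e+00 -1.000e-03  1.720e+00] F [-1.26 -1.54  2.55] w 0.186
[-0.0013, 0.0008, 0.0173, -0.0006, -0.0005, -0.0001]
```

View pics/s15.png

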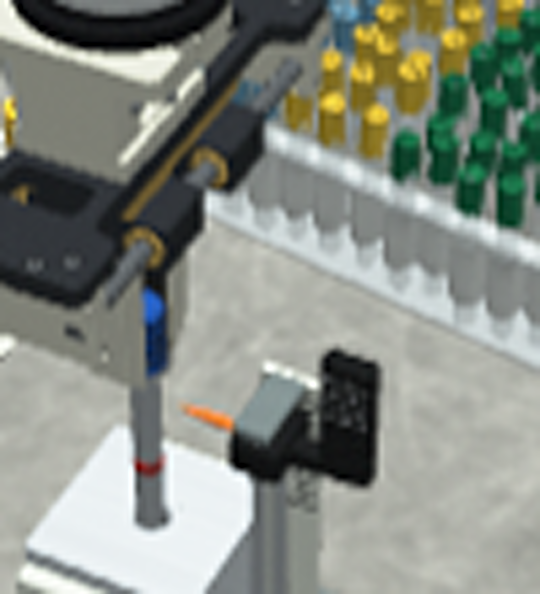

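The rod is deep in the well, its handle still seated in the fingers at (153,330), and the fingers are clear of the needle tip (185,408). Continuing.

Emit:
{"op": "step_arm", "data": {"plan": [[0, 0, 0.0035, 0, 0, 0]]}}

```text
time_s: 10.93
tcp_pos: [0.4551, -0.1137, 0.155]
eef_rot: [-3.14, -0.001, 1.72]
ft_force: [-1.2, -0.4, 4.3]
grip_width: 0.186
```

Emit:
{"op": "step_arm", "data": {"plan": [[0, 0, 0.003, 0, 0, 0]]}}

```text
time_s: 11.02
tcp_pos: [0.4552, -0.1137, 0.1537]
eef_rot: [-3.14, -0.001, 1.72]
ft_force: [-0.4, -0.7, 3.0]
grip_width: 0.19
```

Emit:
{"op": "step_arm", "data": {"plan": [[0, 0, 0.003, 0, 0, 0]]}}

```text
time_s: 11.1
tcp_pos: [0.4552, -0.1138, 0.1524]
eef_rot: [-3.14, -0.001, 1.72]
ft_force: [-0.3, -0.3, 2.3]
grip_width: 0.187
```

Emit:
{"op": "step_arm", "data": {"plan": [[0, 0, 0.003, 0, 0, 0]]}}

```text
time_s: 11.18
tcp_pos: [0.4553, -0.1138, 0.1511]
eef_rot: [-3.14, -0.001, 1.72]
ft_force: [-0.5, -0.1, 3.2]
grip_width: 0.182
```

Emit:
{"op": "step_arm", "data": {"plan": [[0, 0, 0.003, 0, 0, 0]]}}

```text
time_s: 11.27
tcp_pos: [0.4555, -0.1139, 0.1502]
eef_rot: [-3.141, -0.001, 1.72]
ft_force: [-1.5, 0.7, 10.4]
grip_width: 0.187
```

Force jumped from 3 to 10 N, so this looks like the floor. One small confirming push.

Emit:
{"op": "step_arm", "data": {"plan": [[0, 0, 0.001, 0, 0, 0], [0, 0, 0.001, 0, 0, 0]]}}

```text
time_s: 11.43
tcp_pos: [0.4556, -0.1139, 0.1501]
eef_rot: [-3.141, -0.0, 1.72]
ft_force: [-1.1, 0.4, 5.6]
grip_width: 0.185
```

Emit:
{"op": "step_arm", "data": {"plan": [[0, 0, 0.0018, 0, 0, 0], [0, 0, 0.0018, 0, 0, 0]]}}

```text
time_s: 11.6
tcp_pos: [0.4558, -0.1141, 0.15]
eef_rot: [3.141, 0.0, 1.72]
ft_force: [-1.4, -0.3, 7.9]
grip_width: 0.19
```

```bash
python3 - <<'E'
from h import *
go((.4557,-.1143,.150,1.72))
crop("scene",205,170,75,80,7.4,"pics/s16.png")
cv2.imwrite("pics/w16.png",eyes.read_camera("wrist"))
for z in (.095,.096,.098): print(z,(proj("scene",(.4557,-.117,z))-[205,170])*7.4)
E
```

```text
t 11.6 tcp [ 0.4558 -0.1141  0.15  ] [3.141 0.    1.72 ] F [-1.41 -0.33  7.86] w 0.19
[-0.0006, -0.0002, -0.0001, 0.0001, 0.0001, 0.0001]
0.095 [164.05566422 423.58450686]
0.096 [163.94654739 421.25354878]
0.098 [163.7278611  416.58196363]
```

View pics/s16.png

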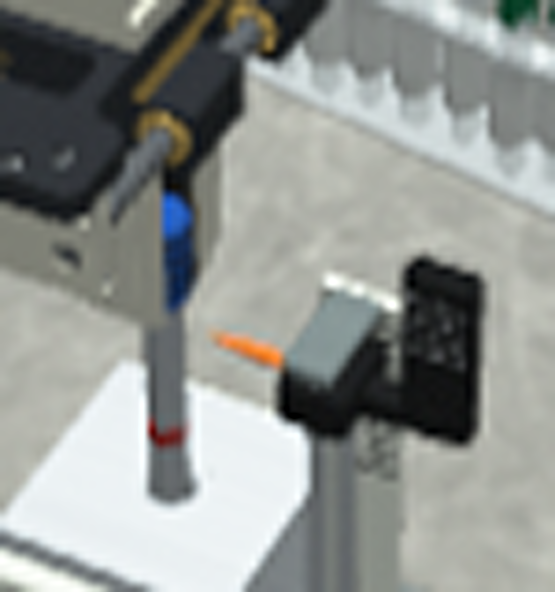

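View pics/w16.png

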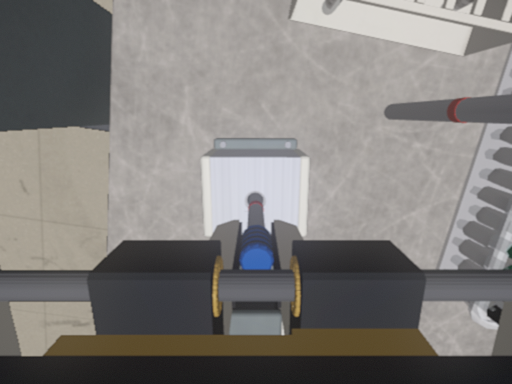

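The needle (215,335) and carriage are untouched and the red band is at (167,434) above the mouth, so the force was from the floor. Releasing the rod, but first computing the retreat and a model check of the band height.

```bash
cat > band.py <<'E'
from h import *
def bandmodel(n,x,y,z,f=20):
    # visible red centroid: band front half as seen
    K,R,t=cam(n); o=-R.T@t; d=o[:2]-[x,y]; a0=np.arctan2(d[1],d[0])
    a=np.linspace(a0-np.pi/2,a0+np.pi/2,41)
    P=[proj(n,(x+.006*np.cos(q),y+.006*np.sin(q),z-.003)) for q in a]+[proj(n,(x+.006*np.cos(q),y+.006*np.sin(q),z+.003)) for q in a[::-1]]
    M=cv2.moments(np.array(P,np.float32)); return np.array([M["m10"],M["m01"]])/M["m00"]
def redcent(im,box):
    u0,v0,u1,v1=box; s=im[v0:v1,u0:u1].astype(float); w=np.clip(s[...,2]-np.maximum(s[...,0],s[...,1])-15,0,None)
    vv,uu=np.mgrid[v0:v1,u0:u1]; return np.array([(w*uu).sum(),(w*vv).sum()])/w.sum()
E
python3 - <<'E'
from band import *
im=eyes.read_camera("scene"); r=redcent(im,(220,222,235,236)); print("obs",r)
for z in (.0951,.0985): print(z,bandmodel("scene",.4557,-.117,z))
# orange tip
s=im[205:225,228:248].astype(int); print((s[...,2]-s[...,0])[4:16])
E
```

```text
obs [226.72050817 228.23411978]
0.0951 [227.24122972 228.79483679]
0.0985 [227.19099769 227.72183043]
[[-55 -59 -29   1   8   7   7   8   7   6   7   7   5   6   5   6   6   5
    6   7]
 [-65 -60 -17   9   7   8   8   8   8   6   5   6   5   6   6   6   7   6
    6   6]
 [-55 -20   6   9   7   8   7   8   8   6   6   6   5   7   6   6   6   7
    7   3]
 [-19   0  10   7   6   7   6   6   7   7   6   6   5   6   7   6   6   8
    6  -4]
 [ -7  -4   8   7   5   6   4   4   6   5   5   6   6   7   7   7   6   7
    2 -14]
 [ -8  -5   7   7   9  32  31  19  -3  -1   0   3   5   5   5   6   6   5
  -11 -17]
 [ -7  -5   4   6   9  48  92 117  91  73  63  16  -3  -1   4   6   5  -8
  -18 -15]
 [ -7  -5   6   7   7   8  62 138 188 179 171 117  87  60  16   1  -2 -16
  -16 -15]
 [ -8  -5   4   7   7   5   3  12  47 111 178 200 201 174 117  14 -17 -17
  -15 -15]
 [ -7  -5   6   8   8   8   6   3   1  12  39  89 164 197 195  38 -21 -17
  -16 -15]
 [ -7  -5   5   8   7   7   8   5   6   4   3  10  26  53 100  28 -17 -16
  -15 -16]
 [ -7  -5   5   8   7   6   6   7   7   7   5   4   3   2  14  13  -9 -11
  -12 -13]]
```

Emit:
{"op": "step_arm", "data": {"plan": [[0, 0, 0, 0, 0, 0], [0, 0, 0, 0, 0, 0], [0, 0, 0, 0, 0, 0], [0, 0, 0, 0, 0, 0]], "claw": 0.45}}

```text
time_s: 12.08
tcp_pos: [0.4555, -0.1139, 0.1496]
eef_rot: [-3.141, -0.0, 1.72]
ft_force: [0.7, 0.6, 0.7]
grip_width: 0.418
```

Emit:
{"op": "step_arm", "data": {"plan": [[0, 0, -0.03, 0, 0, 0], [0, 0, -0.1, 0, 0, 0], [0, 0, -0.19, 0, 0, 0], [0, 0, -0.28, 0, 0, 0], [0, 0, -0.33, 0, 0, 0], [0, 0, -0.33, 0, 0, 0]], "claw": 0.6}}

```text
time_s: 12.58
tcp_pos: [0.4577, -0.115, 0.2863]
eef_rot: [3.135, 0.005, 1.72]
ft_force: [1.0, -0.7, -0.6]
grip_width: 0.601
```

```bash
python3 - <<'E'
from band import *
go((.4687,-.203,.26,1.72))
im=eyes.read_camera("scene")
cv2.imwrite("pics/s17.png",cv2.resize(im[165:250,205:285],None,fx=7,fy=7,interpolation=cv2.INTER_CUBIC))
print("obs",redcent(im,(220,222,235,236)))
cv2.imwrite("pics/w17.png",eyes.read_camera("wrist"))
E
```

```text
t 12.58 tcp [ 0.4577 -0.115   0.2863] [3.135 0.005 1.72 ] F [ 1.   -0.66 -0.62] w 0.601
[-0.2214, -0.0061, 0.0669, 0.0042, 0.003, 0.0001]
obs [227.31434185 228.32416503]
```

View pics/s17.png

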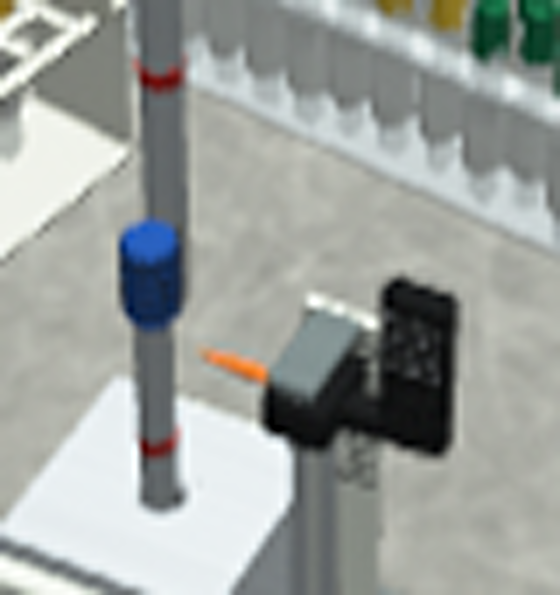

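View pics/w17.png

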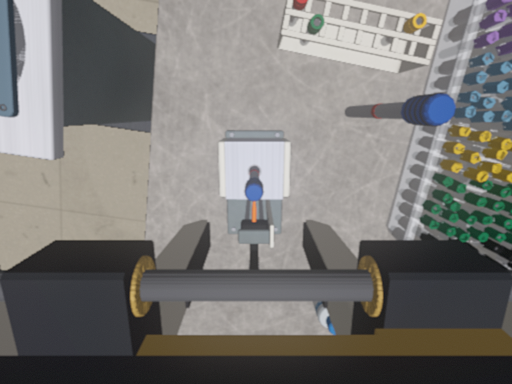

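```bash
python3 - <<'E'
from band import *
from scipy.optimize import brentq
for f,o,sc,box,tcp in (("s12",(205,150),6,(100,290,170,370),.2198),("s14",(205,150),6,(100,340,165,395),.2026),("s15",(200,140),5.4,(120,440,180,495),.1569),("s16",(205,170),7.4,(130,405,205,460),.150),("s17",(205,165),7,(125,410,200,470),0)):
    im=cv2.imread(f"pics/{f}.png"); r=(redcent(im,box)+.5)/sc-.5+o
    z=brentq(lambda z:bandmodel("scene",.4557,-.117,z)[1]-r[1],.05,.25)
    print(f,r.round(2),"z",round(z,4),"nominal",round(tcp-.055,4))
for n,px in (("rim s16",(171,0)),): pass
E
```

```text
s12 [226.69 205.07] z 0.1667 nominal 0.1648
s14 [226.44 210.99] z 0.1495 nominal 0.1476Traceback (most recent call last):
  File "<stdin>", line 5, in <module>
    r = _zeros._brentq(f, a, b, xtol, rtol, maxiter, args, full_output, disp)
    fx = f(x, *args)
  File "<stdin>", line 5, in <lambda>
  File "band.py", line 6, in bandmodel
    P=[proj(n,(x+.006*np.cos(q),y+.006*np.sin(q),z-.003)) for q in a]+[proj(n,(x+.006*np.cos(q),y+.006*np.sin(q),z+.003)) for q in a[::-1]]
       ~~~~^^^^^^^^^^^^^^^^^^^^^^^^^^^^^^^^^^^^^^^^^^^^^^
  File "h.py", line 10, in proj
    K,R,t=c or cam(n); q=K@(R@np.array(p)+t); return q[:2]/q[2]
               ~~~^^^
  File "h.py", line 4, in cam
    i=eyes.camera_info(n); K=np.array(i["camera_matrix"]);R=cv2.Rodrigues(np.array(i["rvec"]))[0];t=np.array(i["tvec"]).ravel()
ValueError: time passes only in moves, steps and waits
```

```bash
cat >> band.py <<'E'
from scipy.optimize import brentq
SC=cam("scene")
_p=proj
def proj(n,p,c=None): return _p(n,p,SC if n=="scene" else c)
def bm(z): 
    return bandmodel("scene",.4557,-.117,z)
TIP=np.array([.4581,-.1328])
def tipz(v): return brentq(lambda z:proj("scene",(*TIP,z))[1]-v,.05,.25)
def bandz(v): return brentq(lambda z:bm(z)[1]-v,.05,.25)
E
sed -i 's/K,R,t=cam(n); o=-R.T@t; d=o/K,R,t=SC; o=-R.T@t; d=o/' band.py
python3 - <<'E'
from band import *
print("band",bandz(228.32), "tip pred .14",proj("scene",(*TIP,.14)))
im=cv2.imread("pics/s17.png"); print("tip px", np.array([203,353])/7+[205,165], "z",tipz(353/7+165-.4))
print("tab top", [proj("scene",(.4687,-.203,z)) for z in (.197,)])
o=cv2.resize(eyes.read_camera("scene")[195:225,225:255],None,fx=18,fy=18,interpolation=cv2.INTER_CUBIC); cv2.imwrite("pics/s18.png",o)
go((.4687,-.203,.26,1.72))
E
```

```text
band 0.09660658024087652 tip pred .14 [233.15376641 215.04942306]
tip px [234.         215.42857143] z 0.14006216419475062
tab top [array([264.35413547, 206.21125956])]
t 12.73 tcp [ 0.455  -0.1137  0.2805] [-3.14e+00 -1.00e-03  1.72e+00] F [ 0.04 -0.35 -0.38] w 0.598
[-0.226, 0.0006, 0.051, -0.0011, -0.0008, 0.0]
```

View pics/s18.png

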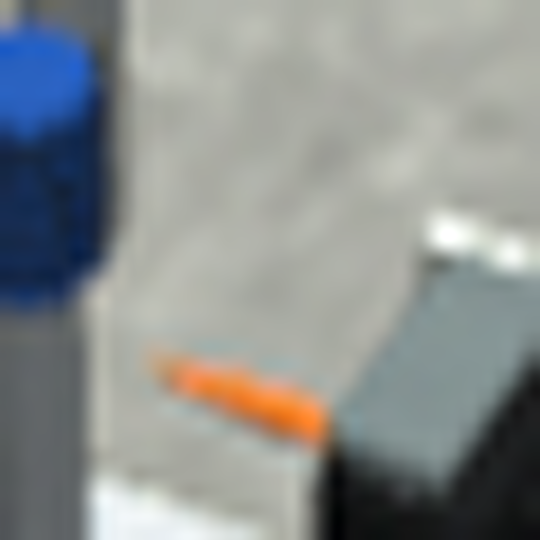

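Rod stands free and vertical. In the scene crop the needle tip is at (150,355), raw height 140.1 mm. The band's raw height is 96.6 mm, so the needle needs to go down about 43.4 mm. Moving over the tab.

Emit:
{"op": "step_arm", "data": {"plan": [[-0.226, 0.0006, 0.03, 0, 0, 0], [-0.226, 0.0006, 0.03, 0, 0, 0], [-0.226, 0.0006, 0.03, 0, 0, 0], [-0.226, 0.0006, 0.051, 0, 0, 0], [-0.226, 0.0006, 0.051, 0, 0, 0], [-0.226, 0.0006, 0.051, 0, 0, 0]], "claw": 0.6}}

```text
time_s: 13.23
tcp_pos: [0.4677, -0.2013, 0.2583]
eef_rot: [-3.137, -0.005, 1.72]
ft_force: [-0.4, 0.7, -0.5]
grip_width: 0.597
```

```bash
python3 - <<'E'
from h import *
go((.4687,-.203,.162,1.72))
c=cam("wrist"); a=.149
print([proj("wrist",(.4687+s*.011*.149,-.203-s*.011*.989,.195),c).round(1) for s in (-1,0,1)], proj("wrist",(.4557,-.117,.18),c))
cv2.imwrite("pics/w19.png",cv2.resize(eyes.read_camera("wrist")[120:320,156:356],None,fx=3,fy=3,interpolation=cv2.INTER_CUBIC))
E
```

```text
t 13.23 tcp [ 0.4677 -0.2013  0.2583] [-3.137 -0.005  1.72 ] F [-0.41  0.66 -0.5 ] w 0.597
[-0.0056, 0.0028, 0.2408, -0.0026, -0.0029, 0.0002]
[array([257.1, 192.3]), array([257.1, 205.3]), array([257.1, 218. ])] [257.16970127  94.70332909]
```

View pics/w19.png

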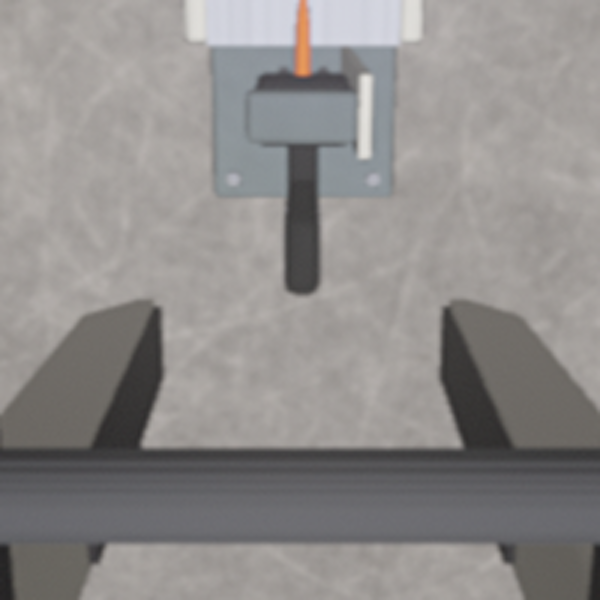

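The tab's top face spans (302, 220–290) in the crop, matching the prediction within a pixel. Descending.

Emit:
{"op": "step_arm", "data": {"plan": [[-0.0056, 0.0028, 0.06, -0.0026, -0.0029, 0], [-0.0056, 0.0028, 0.12, -0.0026, -0.0029, 0], [-0.0056, 0.0028, 0.17, -0.0026, -0.0029, 0], [-0.0056, 0.0028, 0.21, -0.0026, -0.0029, 0], [-0.0056, 0.0028, 0.235, -0.0026, -0.0029, 0], [-0.0056, 0.0028, 0.241, -0.0026, -0.0029, 0], [-0.0056, 0.0028, 0.241, -0.0026, -0.0029, 0]], "claw": 0.6}}

```text
time_s: 13.87
tcp_pos: [0.4691, -0.2023, 0.1627]
eef_rot: [3.141, 0.001, 1.722]
ft_force: [0.8, 0.0, -0.2]
grip_width: 0.599
```

Emit:
{"op": "step_arm", "data": {"plan": [[0, 0, 0, 0, 0, 0], [0, 0, 0, 0, 0, 0], [0, 0, 0, 0, 0, 0], [0, 0, 0, 0, 0, 0], [0, 0, 0, 0, 0, 0], [0, 0, 0, 0, 0, 0], [0, 0, 0, 0, 0, 0], [0, 0, 0, 0, 0, 0], [0, 0, 0, 0, 0, 0]], "claw": 0.0, "grip_force": 15}}

```text
time_s: 14.62
tcp_pos: [0.4679, -0.2026, 0.1625]
eef_rot: [-3.14, 0.001, 1.722]
ft_force: [-5.0, -1.1, 1.1]
grip_width: 0.107
```

```bash
python3 - <<'E'
from h import *
go((.4687,-.203,.119,1.72))
crop("scene",205,150,100,100,6,"pics/s20.png")
E
```

```text
t 14.62 tcp [ 0.4679 -0.2026  0.1625] [-3.140e+00  1.000e-03  1.722e+00] F [-5.01 -1.13  1.09] w 0.107
[-0.0012, 0.002, 0.1088, -0.0013, 0.0004, 0.0013]
```

View pics/s20.png

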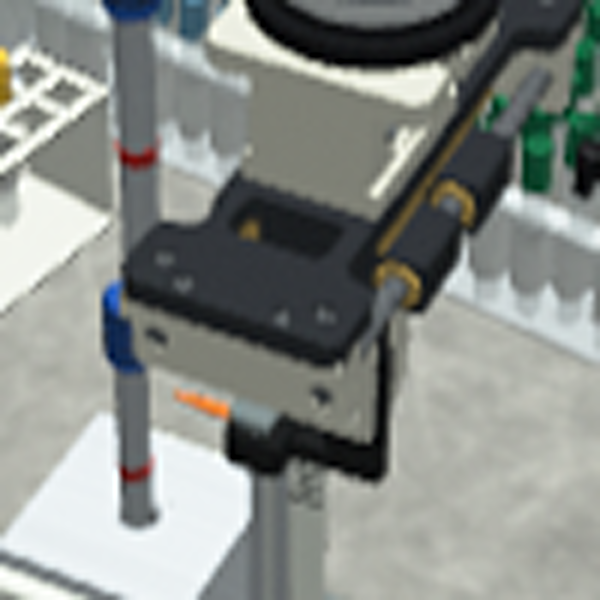

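Tab gripped (10 mm). Sliding down most of the way, then measuring.

Emit:
{"op": "step_arm", "data": {"plan": [[0, 0.001, 0.01, 0, 0, 0], [0, 0.001, 0.025, 0, 0, 0], [0, 0.001, 0.04, 0, 0, 0], [0, 0.001, 0.055, 0, 0, 0], [0, 0.001, 0.07, 0, 0, 0], [0, 0.001, 0.085, 0, 0, 0], [0, 0.001, 0.096, 0, 0, 0], [0, 0.001, 0.104, 0, 0, 0], [0, 0.001, 0.106, 0, 0, 0], [0, 0.001, 0.106, 0, 0, 0]]}}

```text
time_s: 15.5
tcp_pos: [0.4679, -0.2026, 0.1196]
eef_rot: [-3.139, 0.0, 1.722]
ft_force: [-4.8, -2.4, -3.0]
grip_width: 0.11
```

```bash
python3 - <<'E'
from band import *
go((.4687,-.203,.119,1.72))
im=eyes.read_camera("scene"); print("band obs",redcent(im,(220,222,232,236)))
cv2.imwrite("pics/s21.png",cv2.resize(im[205:245,215:265],None,fx=14,fy=14,interpolation=cv2.INTER_CUBIC))
for z in (.0946,.0966,.0986): print(z,(proj("scene",(*TIP,z))-[215,205]+.5)*14)
E
```

```text
t 15.5 tcp [ 0.4679 -0.2026  0.1196] [-3.139  0.     1.722] F [-4.8  -2.42 -3.01] w 0.11
[-0.0013, 0.0018, 0.0014, -0.0018, 0.0001, 0.0013]
band obs [227.1208577 228.4619883]
0.0946 [267.92916779 354.16876861]
0.0966 [267.63964325 345.34700818]
0.0986 [267.34931337 336.50070916]
```

View pics/s21.png

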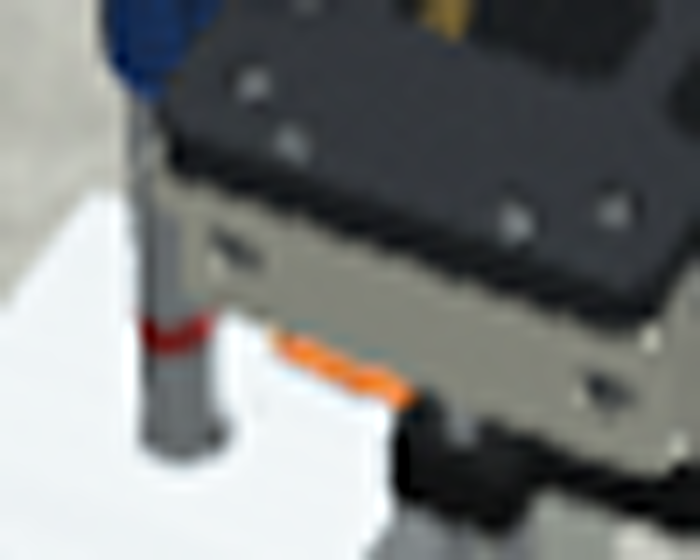

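The needle tip (~(270,340), partly hidden) is about 0.7–1 mm above the target. One small nudge, then release and retreat to check in clear view.

Emit:
{"op": "step_arm", "data": {"plan": [[0, 0, 0.002, 0, 0, 0], [0, 0, 0.002, 0, 0, 0], [0, 0, 0.002, 0, 0, 0]]}}

```text
time_s: 15.8
tcp_pos: [0.4679, -0.2026, 0.1189]
eef_rot: [-3.139, 0.0, 1.722]
ft_force: [-4.9, -2.6, -1.6]
grip_width: 0.107
```

Emit:
{"op": "step_arm", "data": {"plan": [[0, 0, 0, 0, 0, 0], [0, 0, 0, 0, 0, 0], [0, 0, 0, 0, 0, 0], [0, 0, 0, 0, 0, 0], [0, 0, 0, 0, 0, 0]], "claw": 0.45}}

```text
time_s: 16.22
tcp_pos: [0.4684, -0.2025, 0.1191]
eef_rot: [-3.14, 0.001, 1.722]
ft_force: [-0.3, -1.4, -0.5]
grip_width: 0.412
```

Emit:
{"op": "step_arm", "data": {"plan": [[0, 0, -0.04, 0, 0, 0], [0, 0, -0.12, 0, 0, 0], [0, 0, -0.22, 0, 0, 0], [0, 0, -0.32, 0, 0, 0], [0, 0, -0.38, 0, 0, 0], [0, 0, -0.4, 0, 0, 0], [0, 0, -0.4, 0, 0, 0]]}}

```text
time_s: 16.8
tcp_pos: [0.4698, -0.203, 0.2815]
eef_rot: [3.139, 0.004, 1.722]
ft_force: [0.3, -0.3, -1.1]
grip_width: 0.449
```

```bash
python3 - <<'E'
from band import *
go((.4687,-.203,.119,1.72))
im=eyes.read_camera("scene"); r=redcent(im,(220,222,232,236)); print("band obs",r,bandz(r[1]))
cv2.imwrite("pics/s22.png",cv2.resize(im[205:245,215:265],None,fx=14,fy=14,interpolation=cv2.INTER_CUBIC))
for z in (.0946,.0966,.0986): print(z,(proj("scene",(*TIP,z))-[215,205]+.5)*14)
cv2.imwrite("pics/s22b.png",im); cv2.imwrite("pics/w22.png",eyes.read_camera("wrist"))
E
```

```text
t 16.8 tcp [ 0.4698 -0.203   0.2815] [3.139 0.004 1.722] F [ 0.28 -0.26 -1.06] w 0.449
[0.0022, -0.0036, 0.4063, 0.0014, 0.0027, 0.0015]
band obs [227.29191321 228.34714004] 0.09652055589597217
0.0946 [267.92916779 354.16876861]
0.0966 [267.63964325 345.34700818]
0.0986 [267.34931337 336.50070916]
```

View pics/s22.png

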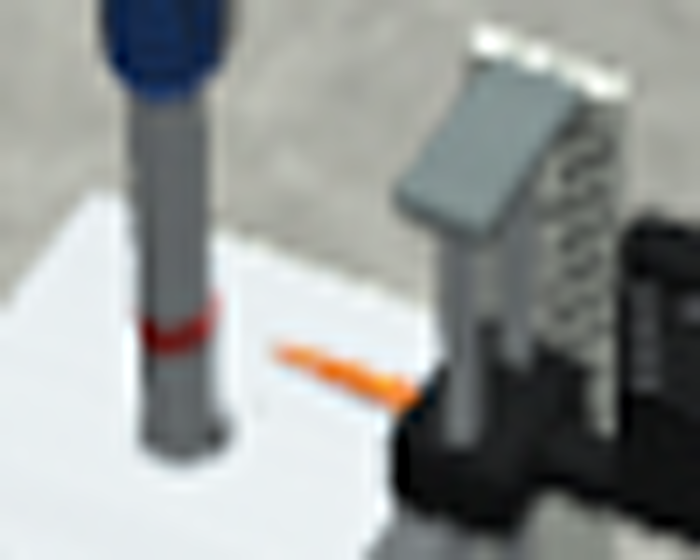

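View pics/s22b.png

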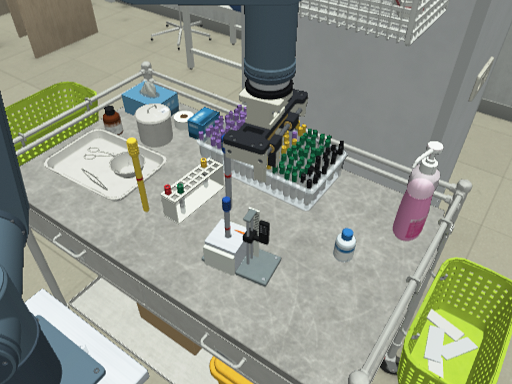

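The needle tip at (270,349) reads a raw 95.9 mm and the band reads 96.5 mm, so they are under 1 mm apart. The rod stands upright, and the tubes and bottle look unmoved. Handing in.

```bash
python3 - <<'E'
from plant import robot
print(robot.hand_in()); print(robot.observe()["time_s"])
E
```

```text
the job is handed in; nothing more can be done
None
the job is handed in; nothing more can be done
```

The job is handed in at about 17 s of the 56 s allowed; no verdict is reported. The rod is standing on the floor of the well and the pointer is set to its red band.

**Rod:** I lifted the smaller blue-handled gauge rod out of the rack and pushed it down the well in steps of about 1.3 mm. The wipers resisted with about 3 N all the way. At roughly 59–60 mm depth the force rose to 10.4 N. Two further small pushes moved the rod only 0.2 mm, against 6–8 N, so I took that as the floor. The wrist force never read more than 10.4 N, well under the 22 N limit. That depth is right at the end of the stated 36–60 mm range, and the floor itself can't be seen. The evidence that the rod stands on it is therefore the force rise and the stop.

**Pointer:** I gripped the black tab, slid it down about 43.6 mm and let go. In the last picture the needle tip reads 95.9 mm and the band centre 96.5 mm, so they agree to under 1 mm.

**Disagreement in the checks:** The scene camera read the band about 2 mm higher than the arm's own position did (about 95 mm). I set the needle by comparing it with the band in the same picture, so the offset should largely cancel.

**Other objects:** In the last picture the rod looks vertical, and the sample tubes, the bottle and the look-alike rods appear unmoved. I judged this by eye and did not measure it.

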